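Fetch the strainer plate and hold it to the light

TASK

Move the dropper bottle that stands on the wooden case onto the middle of the little round stand, then lift the case's flap until it stands open by itself and draw out the slotted strainer plate from the slot inside. Finish while still holding the plate in the gripper: upright in front of the middle of the light panel, its flat face square to the panel and about 8 cm from it, with the flap left open and the bottle still on its stand. Do not touch the light panel, and leave the other bottles and jars where they are.

Things in the scene. Friction and masses are not known exactly. Their poses are not given: they have to be found in the camera images.
- case: light wooden case, fixed, 170 (x) x 150 (y) x 92 mm high, walls and floor 8 mm, plus an 8 mm flap as its top (upper face 100 mm up). Origin at the centre of its underside; its front, with the flap's tab, looks to -x. Inside, an 8 mm wide slot runs along x through the middle (y = 0) between two rails, each 150 long, 26 wide, tops 43 mm above the origin; above the rails the inside is free
- flap (a joint): angle of the case's flap: 0 shut (flat), grows as it opens upward and backward, 1.57 vertical, stop at 1.9. Hinged along the case's far (+x) upper edge, parallel to the case's y. Stiff friction hinge: about 2 N at the tab lifts it and it stays at any angle where it is left; the flap weighs about 0.12 kg
- flap_hinge (a point): point on the hinge axis of the flap, in the middle of the case's width: 85 mm from the case's origin along its +x, 92 mm above its underside; axes those of the case
- flap_tab (a point): grip point of the flap's dark wooden tab, which juts 38 mm out of the middle of the flap's front edge; tab 28 mm wide (case's y), 10 mm thick. The point lies mid thickness, 24 mm out from the front edge, 194 mm from the hinge axis and 5 mm above it when shut; it moves with the flap
- plate: loose steel plate, slotted in its lower half, 70 wide (its x) x 6 thick (its y) x 72 mm tall (its z), 70 to 130 g; origin mid lower edge. It starts hidden under the flap, standing in the case's slot, thickness along the case's y, lower edge 8 and upper edge 80 mm above the case's origin, up to 18 mm off the middle along x, leaning slightly at most; its upper 37 mm stand free above the rails
- plate_mid (a point): middle of the strainer plate, 36 mm above its lower edge; axes those of the plate
- panel: upright light panel (viewing lamp) fixed on the table, a flat frame 200 mm wide (its x), 20 mm thick (its y) and 170 mm tall, from 40 to 210 mm above the table, on a foot 140 x 90 mm (reaching 35 mm to its front, 12 mm high); its bright face looks to its own -y; origin on the table, under the middle of the frame
- panel_mid (a point): middle of the panel's bright face, 125 mm above the table; axes those of the panel: the space in front of the face is its -y, x runs along the width, z up
- stand: fixed turned light wooden stand, round, flat top 50 mm in diameter, 60 mm above the table, foot 72 mm in diameter; origin at the centre of its underside
- bottle: the loose amber dropper bottle standing on the flap: glass body 34 mm in diameter and straight from its underside up to 48 mm, then a shoulder, a black cap 22 mm in diameter (58 to 72 mm) and a rubber bulb up to 92 mm; 55 to 100 g; origin at the centre of its underside, z up
- jar: bystander: amber jar, 60 mm in diameter, 70 mm tall, loose; origin at the centre of its underside; leave alone
- vial1: a bystander dropper bottle, amber, loose, 31 mm in diameter and 83 mm tall; origin at the centre of its underside; leave alone
- vial2: a bystander dropper bottle, clear, loose, 34 mm in diameter and 92 mm tall; origin at the centre of its underside; leave alone
- vial3: a bystander dropper bottle, green, loose, 34 mm in diameter and 92 mm tall; origin at the centre of its underside; leave alone
- vial4: a bystander dropper bottle, amber, loose, 31 mm in diameter and 83 mm tall; origin at the centre of its underside; leave alone
- beaker: bystander: open glass beaker, 76 mm in diameter, 80 mm tall, loose; origin at the centre of its underside; leave alone
Mind the look-alikes: they are no part of the job. Leave any blue or green look-alike of the stand alone.

How it is judged:
By the outcome, as a careful person would: the job done as asked, in the order asked, and still so for the second after the job is handed in, while the arm keeps its last pose, push and grip.
It also fails if it takes over 67 s, if anything falls off the work surface, if the arm or the gripper's body presses on something with over 40 N, if the wrist force passes 120 N, or if a joint passes its speed limit or range.

ROBOT

A 6-joint arm with a two-finger parallel gripper is mounted at the origin on the work surface. World frame = base frame: x ahead of the robot, y to its left, z up, the work surface at z = 0. Lengths are in m, angles in rad, forces in N, time in s.
With the tool pointing down it reaches from about 0.325 to 0.775 m from the base axis. Payload 9.3 kg.
Tool frame: the origin (TCP) lies on the centre line of the jaws, within the pads' length; the fingertips stand 22 mm ahead of it and the grasp point (between the pads) lies 3 mm ahead of it; z points along the fingers, x is the direction in which the jaws open and shut, and the axes are right-handed (so a half turn about z gives the same grasp; the last joint's range is limited). The gripper opens to 85 mm and grips with 20 to 120 N. Pads are 22 mm wide; open, the fingers measure 114 mm over their backs; the gripper's body (76 mm by 85 mm) begins 54 mm behind the grasp point. The pads swing forward as they close: fully open they stand 13 mm farther back than shut.
Start: joints at [1.024, 0.259, 0.021, 1.334, 0, 1.418], TCP at [0.211, 0.508, 0.223] pointing down, gripper open.
Joint ranges: [-3.04, 3.04], [-0.91, 1.82], [-1.04, 1.36], [-1.92, 1.95], [-1.52, 1.45], [-3.14, 3.14]. Speed limits (rad/s): [2.22, 2.22, 2.79, 3.14, 3.14, 3.14].

INTERFACE

Orientations are given as [roll, pitch, yaw] about the fixed x, y, z axes, in that order (R = Rz(yaw) Ry(pitch) Rx(roll)).
In Python, from bench import r gives the robot as it stands.
- The arm moves only by the tool jog_arm, never from a script. Its argument "plan" is a list that holds one entry, the list of rows, each a list of 5 numbers: the shift along the tool's x, y, z as a fraction of full scale, then the turn about the tool's z as a fraction of full scale, then the closure, from 0 (fully open) to 1 (shut). A call has exactly 10 rows; each row shifts and turns the commanded pose from where the row before left it, along the tool's axes as they then stand; what a row does not reach is not made up. Full scale, the value 1, is 250 mm for a shift and 45 degrees for a turn. A row lasts 1/10 s, in which the tool goes at most 50 mm and 8.59 degrees, less where a joint would pass 70% of its speed; a pose out of reach is approached as far as the arm can. A call with a number of a shift or a turn outside -1 to 1 is refused whole. A call with a gripper value outside its range is refused whole. The fingers move at their own pace and stop on an object; the grip force is fixed at half the most. Time passes only in rows, so rows that do not move let the fingers close, or fill a call up. It gives the time, the measured TCP pose, the force and the opening at its end, in the units of the state.
- r.observe(): the state, without advancing time (a new reading comes with each control period).
- r.read_camera(name): name is "side" or "top" or "wrist"; returns the picture (384x512x3 uint8, blue, green, red); there is no depth.
- r.camera_info(name): a dict with "fx", "fy", "cx", "cy" (pixels), "camera_from_world" (4x4, takes a point from world to camera coordinates). Camera axes: x right, y down, z forward; pixel columns grow to the right and rows downward; lengths in m; the calibration is good to about 2 mm. A picture is of the moment at which its call begins: read the wrist's pose just before it. camera_info takes no time and is no camera call; for the wrist camera it gives the pose at the moment of the call.
- r.sign_off(): hands the job in, once; it reports no verdict.
The state is a dict: "time": time; "joint_pos": joint angles; "dq": joint speeds; "joint_efforts": joint torques, N m; "position": TCP position; "orientation": TCP orientation; "force": force on the tool from outside, world axes, zero at the start; "wrist_torque": the same for the moment, N m; "grip_width": opening from 0.0 (shut) to 1.0 (fully open).
Only numpy, scipy, OpenCV 4.12 (cv2) and the standard library are available. Lean on these libraries where they do the work, as an engineer would, in place of code of your own. Each camera call takes 0.05 s, during which the arm holds its last target.

## Working session

There is one attempt and no reset: what is moved stays moved. The work goes in short steps, Python scripts to look and compute and a tool call to move; the robot and the scene stay as the last step left them, time stands still between calls to the robot, and variables do not carry over. Pictures are saved under pics/ and viewed, and the job is handed in when it is done.

Besides the shell and the picture viewer there is one more tool, called as a command line: name --argument value ..., lists and objects as JSON in quotes. jog_arm: Moves the arm, as the interface text tells. Shift numbers are shares of 250 mm and turn numbers shares of 45 degrees, none past 1 either way. Its arguments: {"type":"object","properties":{"plan":{"type":"array"}},"required":["plan"]}

```bash
ls; mkdir -p pics; python3 - <<'E'
from bench import r
import cv2
print(r.observe())
for n in("side","top","wrist"):
    i=r.camera_info(n);print(n,i)
    cv2.imwrite(f"pics/{n}0.png",r.read_camera(n))
E
```

```text
pics
{'time': 0.0, 'joint_pos': array([1.02440556e+00, 2.59201511e-01, 2.07520043e-02, 1.33374797e+00,
       1.25524476e-05, 1.41818224e+00]), 'dq': array([ 9.50041928e-05, -1.52285943e-04,  1.70154138e-05, -6.00654250e-05,
       -2.32930303e-04, -2.19988388e-04]), 'joint_efforts': array([-4.02588485e-04, -5.55642521e+01,  3.44530499e+01,  1.36992297e-02,
       -1.84675537e-04,  5.04387486e-06]), 'position': array([0.21086637, 0.5076322 , 0.2223573 ]), 'orientation': array([-3.14136724e+00,  1.38296080e-03,  1.17701979e+00]), 'force': array([-0.70180023,  0.17925508, -0.68803528]), 'wrist_torque': array([0.04396248, 0.05884946, 0.00816248]), 'grip_width': 1.0013347196357492}
side {'fx': 357.8597655579907, 'fy': 357.8597655579907, 'cx': 260.23339947563795, 'cy': 192.7018150619054, 'camera_from_world': array([[ 0.86076257, -0.50898852,  0.00430035, -0.5013145 ],
       [-0.29154418, -0.49992747, -0.81552101,  0.22922464],
       [ 0.41724069,  0.70071622, -0.57871149,  0.92187118],
       [ 0.        ,  0.        ,  0.        ,  1.        ]])}
top {'fx': 404.050714681572, 'fy': 404.050714681572, 'cx': 262.7888701457021, 'cy': 192.65150417426892, 'camera_from_world': array([[ 0.01585432, -0.99960689,  0.0231238 , -0.05418547],
       [-0.99251548, -0.01853409, -0.12070419,  0.55661781],
       [ 0.12108531, -0.02103705, -0.99241916,  1.11533712],
       [ 0.        ,  0.        ,  0.        ,  1.        ]])}
wrist {'fx': 283.7697600946823, 'fy': 283.7697600946823, 'cx': 252.73667481653698, 'cy': 194.88333953448898, 'camera_from_world': array([[ 3.83946813e-01,  9.23355080e-01, -4.90348290e-04,
        -5.50412014e-01],
       [ 8.78264339e-01, -3.65033286e-01,  3.08872871e-01,
        -3.97813916e-02],
       [ 2.85020341e-01, -1.19021410e-01, -9.51103206e-01,
         3.79391723e-01],
       [ 0.00000000e+00,  0.00000000e+00,  0.00000000e+00,
         1.00000000e+00]])}
```

View pics/side0.png

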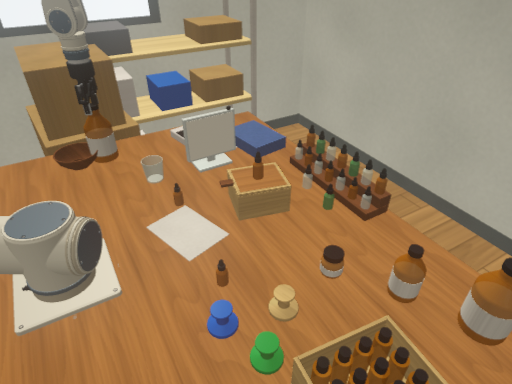

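View pics/top0.png

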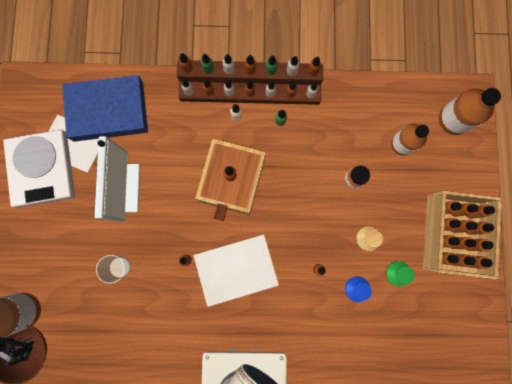

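View pics/wrist0.png

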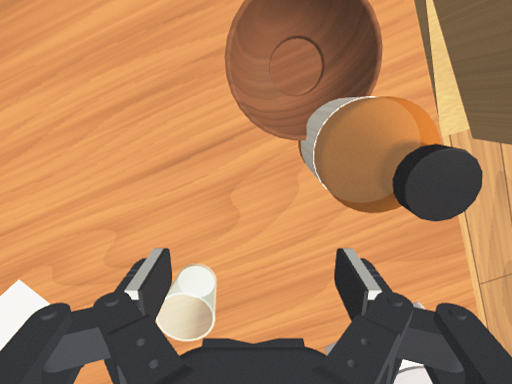

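Candidates for the bottle: (230,172) on the case, look-alikes at (235,112), (281,118), (185,260), (320,270) and those in the rack and crate. I choose the one on the case. Stands: the wooden one at (370,238), with look-alikes in blue (358,289) and green (400,273). I choose the wooden one. Next, enlarged crops.

```bash
cat > h.py <<'E'
import numpy as np, cv2
from bench import r
def proj(n,P,ci=None):
    i=ci or r.camera_info(n);T=i["camera_from_world"];P=np.atleast_2d(P)
    c=P@T[:3,:3].T+T[:3,3];return np.c_[i["fx"]*c[:,0]/c[:,2]+i["cx"],i["fy"]*c[:,1]/c[:,2]+i["cy"]]
def ray(n,uv,ci=None):
    i=ci or r.camera_info(n);T=i["camera_from_world"];R=T[:3,:3]
    o=-R.T@T[:3,3];d=R.T@np.array([(uv[0]-i["cx"])/i["fx"],(uv[1]-i["cy"])/i["fy"],1]);return o,d
def onz(n,uv,z,ci=None):
    o,d=ray(n,uv,ci);return o+d*(z-o[2])/d[2]
def tri(obs):
    A=np.zeros((3,3));b=np.zeros(3)
    for n,uv in obs:
        o,d=ray(n,uv);d/=np.linalg.norm(d);M=np.eye(3)-np.outer(d,d);A+=M;b+=M@o
    return np.linalg.solve(A,b)
def crop(img,x0,y0,w,h,s,f):
    c=cv2.resize(img[y0:y0+h,x0:x0+w],None,fx=s,fy=s,interpolation=cv2.INTER_CUBIC)
    for k in range(0,w,10):
        cv2.putText(c,str(x0+k) if k%20==0 else "",(k*s,8),0,.3,(255,255,255),1);cv2.line(c,(k*s,10),(k*s,14),(255,255,255),1)
    for k in range(0,h,10):
        cv2.putText(c,str(y0+k) if k%20==0 else "",(0,k*s+4),0,.3,(255,255,255),1);cv2.line(c,(18,k*s),(22,k*s),(255,255,255),1)
    cv2.imwrite(f,c)
E
python3 - <<'E'
from h import *
t=cv2.imread("pics/top0.png");s=cv2.imread("pics/side0.png")
crop(t,185,130,90,95,6,"pics/c1.png")
crop(t,85,125,70,105,5,"pics/c2.png")
crop(t,300,210,120,100,6,"pics/c3.png")
crop(s,175,100,130,120,5,"pics/c4.png")
crop(s,200,250,110,120,5,"pics/c5.png")
E
```

```text
(no output)
```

View pics/c1.png

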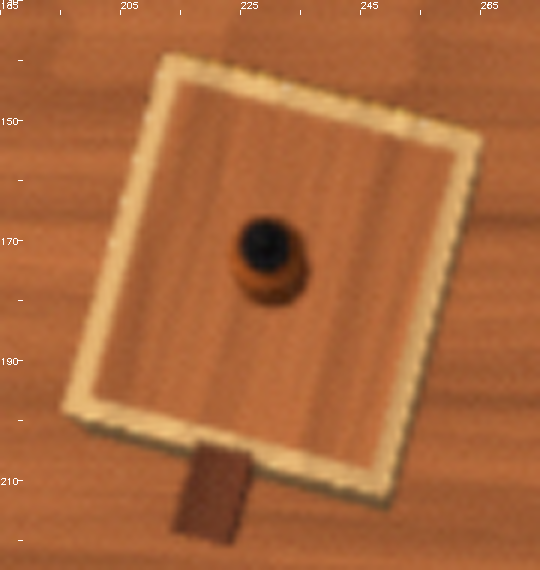

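View pics/c2.png

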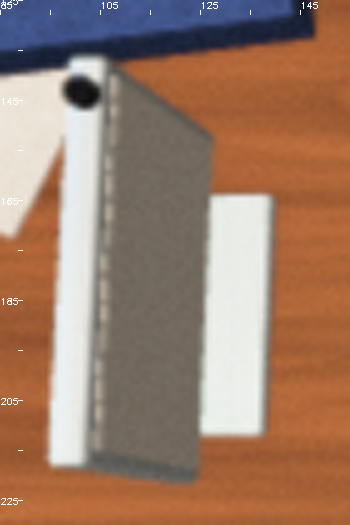

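View pics/c3.png

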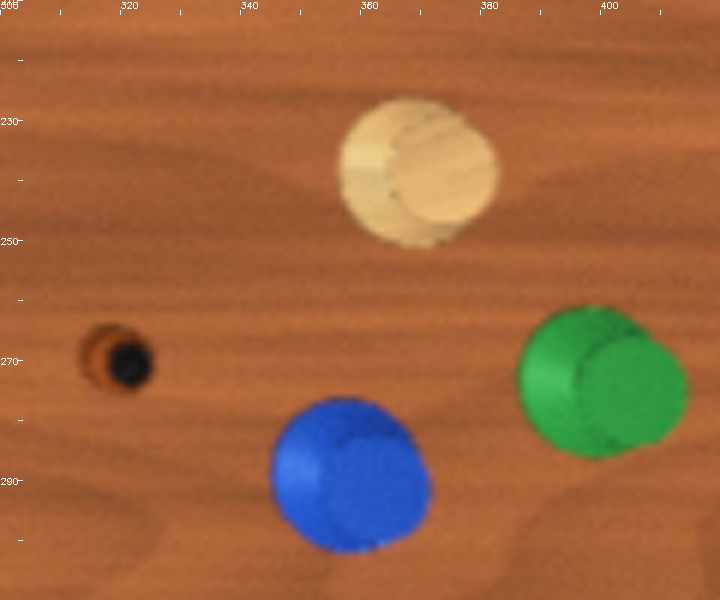

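View pics/c4.png

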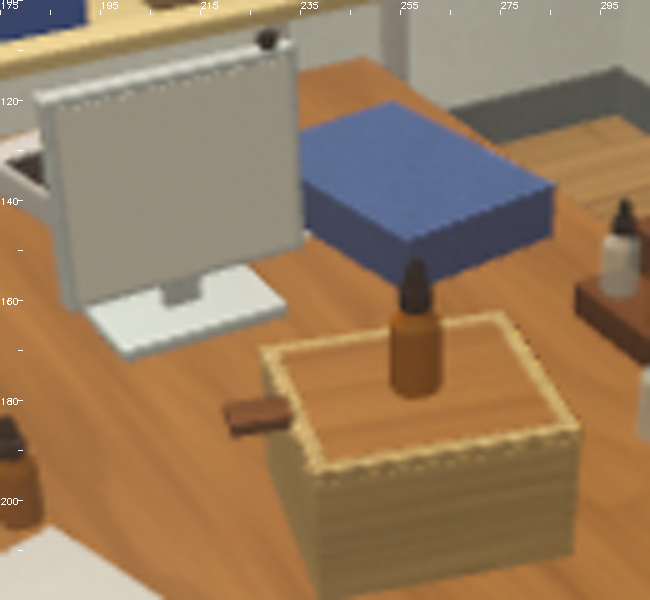

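View pics/c5.png

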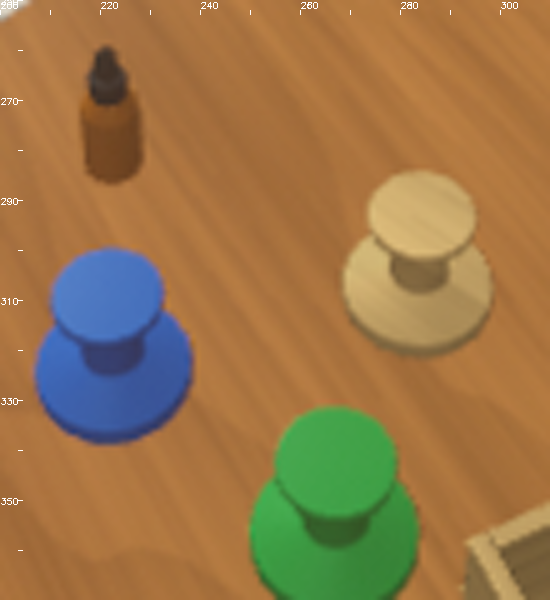

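The crops confirm the choices: amber bottle on the case flap at top (229,171), flap corners found, light wooden stand top at (374,238), panel left of the case with its bright face toward -y. Next I fit the poses.

```bash
cat > fit.py <<'E'
from h import *
from scipy.optimize import least_squares
def fitpose(local,obs,x0):
    L=np.array(local,float)
    def W(p,idx):
        c,s=np.cos(p[2]),np.sin(p[2]);l=L[idx];return np.c_[p[0]+c*l[:,0]-s*l[:,1],p[1]+s*l[:,0]+c*l[:,1],l[:,2]]
    def f(p):
        e=[]
        for n,ix,uv in obs:e.append((proj(n,W(p,ix))-np.array(uv)).ravel())
        return np.concatenate(e)
    R=least_squares(f,x0);return R.x,R.fun.reshape(-1,2).round(1)
E
python3 - <<'E'
from fit import *
np.set_printoptions(suppress=True,precision=4)
# case: corners +x+y,+x-y,-x-y,-x+y at z .1, tab end
L=[[.085,.075,.1],[.085,-.075,.1],[-.085,-.075,.1],[-.085,.075,.1],[-.123,0,.1]]
for o in ([("top",[0,1,2,3,4],[(212.5,139.2),(265,152.8),(249.2,211.5),(195.8,198),(219,219.7)])],
 [("side",[0,1,2,3],[(275.6-0,162.6),(291,185.6),(238.6,194),(227.4,170)])]):
  pass
ot=("top",[0,1,2,3,4],[(212.5,139.2),(265,152.8),(249.2,211.5),(195.8,198),(219,219.7)])
os=("side",[0,1,2,3],[(275.6,162.6),(291,185.6),(238.6,194),(227.4,170)])
for o in ([ot],[os],[ot,os]):
  p,e=fitpose(L,o,[.55,.05,-.2]);print("case",p,e.tolist())
print("bulb",tri([("top",(229.5,170.5)),("side",(258.2,152.4))]),onz("top",(229.5,170.5),.19))
print("bottle front-bottom side",onz("side",(258,178.6),.1))
print("stand",tri([("top",(373.8,237.8)),("side",(284.2,292.8))]),onz("top",(373.8,237.8),.06),onz("side",(284.2,292.8),.06),"foot",onz("top",((340+484)/12+300,(97+247)/12+210),.01))
L=[[.1,-.01,.21],[-.1,-.01,.21],[.1,.01,.21],[-.1,.01,.21],[.1,-.01,.04],[-.1,-.01,.04],[.07,-.045,.012],[-.07,-.045,.012]]
# panel: frame front face local y: test both (centre of frame at origin)
ot=("top",list(range(8)),[(106,136.4),(102.6,218.4),(99.4,136.6),(95,218),(127.6,152.6),(124,221.5),(139.4,164),(137.8,212)])
p,e=fitpose(L,[ot],[.6,.3,0]);print("panel",p,e.tolist())
# side: front face corners tl,tr,bl,br
os=("side",[1,0,5,4],[(175+48/5,100+105/5),(175+293/5,100+45/5),(175+70/5,100+310/5),(175+303/5,100+240/5)])
p,e=fitpose(L,[os],[.6,.3,0]);print("panel side",p,e.tolist())
p,e=fitpose(L,[ot,os],[.6,.3,0]);print("panel both",p,e.tolist())
i=r.camera_info("wrist");T=i["camera_from_world"];o=-T[:3,:3].T@T[:3,3]
from scipy.spatial.transform import Rotation as Ro
s=r.observe();R=Ro.from_euler("xyz",s["orientation"]).as_matrix()
print("cam in tool",R.T@(o-s["position"]),"tool",R, "view dir",R.T@T[2,:3])
E
```

```text
case [ 0.5953  0.0438 -0.2359] [[-0.4, -0.8], [0.6, -0.7], [0.5, 1.2], [-0.5, 0.6], [-0.2, -0.3]]
case [ 0.6006  0.044  -0.2375] [[0.1, -0.6], [0.5, 0.0], [-0.4, 0.8], [-0.3, -0.6]]
case [ 0.597   0.0434 -0.2361] [[-0.2, -1.4], [0.8, -1.3], [0.7, 0.5], [-0.3, -0.0], [-0.1, -0.9], [-0.7, -0.3], [-0.3, 0.4], [-1.3, 1.3], [-1.2, -0.2]]
bulb [0.5944 0.0402 0.1934] [0.592  0.0418 0.19  ]
bottle front-bottom side [0.5959 0.0376 0.1   ]
stand [ 0.4356 -0.3533  0.0599] [ 0.4345 -0.3526  0.06  ] [ 0.4368 -0.3538  0.06  ] foot [ 0.4325 -0.3526  0.01  ]
panel [0.5669 0.3508 0.015 ] [[-0.2, -0.2], [-0.8, 0.2], [-1.9, -0.5], [-1.8, 0.6], [-0.1, -0.9], [0.5, 0.6], [2.8, -0.0], [2.6, 0.1]]
panel side [0.575  0.3549 0.0616] [[-0.6, -0.7], [0.3, -1.0], [0.4, 0.8], [-0.1, 0.6]]
panel both [0.5681 0.3507 0.0183] [[-0.3, -0.8], [-0.6, -0.3], [-2.0, -1.0], [-1.5, 0.1], [-0.2, -1.4], [0.7, 0.1], [2.7, -0.5], [2.7, -0.4], [-2.7, -0.3], [-0.4, 0.1], [-1.5, 1.3], [-0.7, 1.9]]
cam in tool [ 0.0007 -0.0792 -0.1504] tool [[ 0.3837  0.9235 -0.0005]
 [ 0.9235 -0.3837 -0.0009]
 [-0.001  -0.0002 -1.    ]] view dir [0.0006 0.309  0.951 ]
```

jog_arm --plan '[[[0, 0, -0.15, -0.1, 0], [0, 0, -0.15, -0.1, 0], [-0.136, 0.094, 0, 0, 0], [-0.136, 0.094, 0, 0, 0], [-0.136, 0.094, 0, 0, 0], [-0.136, 0.094, 0, 0, 0], [-0.136, 0.094, 0, 0, 0], [-0.136, 0.094, 0, 0, 0], [-0.136, 0.094, 0, 0, 0], [-0.136, 0.094, 0, 0, 0]]]'

```text
time: 1.15
position: [0.3301, 0.1978, 0.298]
orientation: [3.141, -0.0, 1.334]
force: [0.0, 0.0, -0.5]
grip_width: 1.004
```

```bash
cat > go.py <<'E'
from h import *
import sys
def delta(p,yawdeg=None):
    s=r.observe();x,y=s["position"][:2];psi=s["orientation"][2] if yawdeg is None else np.radians(yawdeg)
    d=np.array(p)-s["position"]
    q=np.array([d[0]*np.cos(psi)+d[1]*np.sin(psi),d[0]*np.sin(psi)-d[1]*np.cos(psi),-d[2]])/.25
    print("t",round(s["time"],2),"pos",s["position"].round(4),"yaw",np.degrees(s["orientation"]).round(2),"F",s["force"].round(1),"grip",round(s["grip_width"],3))
    print("shift total",q.round(3),"norm rows",round(np.linalg.norm(q)/.16,1));return q
if __name__=="__main__": delta([float(a) for a in sys.argv[1:4]])
E
python3 go.py 0.52 0.055 0.30
python3 - <<'E'
from fit import *
np.set_printoptions(suppress=True,precision=4)
L=[[.1,-.01,.21],[-.1,-.01,.21],[.1,.01,.21],[-.1,.01,.21],[.1,-.01,.04],[-.1,-.01,.04],[.07,-.035,.012],[-.07,-.035,.012]]
ot=("top",list(range(8)),[(106,136.4),(102.6,218.4),(99.4,136.6),(95,218),(127.6,152.6),(124,221.5),(139.4,164),(137.8,212)])
os=("side",[1,0,5,4],[(175+48/5,100+105/5),(175+293/5,100+45/5),(175+70/5,100+310/5),(175+303/5,100+240/5)])
for o in([ot],[ot,os]):
  p,e=fitpose(L,o,[.6,.3,0]);print("panel",p,e.tolist())
E
```

```text
t 1.15 pos [0.3301 0.1978 0.298 ] yaw [ 1.7999e+02 -1.0000e-02  7.6460e+01] F [ 0.   0.  -0.5] grip 1.004
shift total [-0.378  0.872 -0.008] norm rows 5.9
panel [0.5669 0.3488 0.015 ] [[0.6, -0.2], [0.0, 0.2], [-1.1, -0.5], [-0.9, 0.6], [0.6, -0.9], [1.2, 0.6], [-0.0, -0.0], [-0.3, 0.1]]
panel [0.568  0.3488 0.0186] [[0.5, -0.7], [0.2, -0.3], [-1.2, -0.9], [-0.7, 0.1], [0.5, -1.3], [1.4, 0.2], [-0.1, -0.5], [-0.2, -0.4], [-2.5, -0.1], [-0.2, 0.3], [-1.3, 1.5], [-0.5, 2.1]]
```

jog_arm --plan '[[[-0.045, 0.147, 0, 0, 0], [-0.045, 0.147, 0, 0, 0], [-0.045, 0.147, 0, 0, 0], [-0.045, 0.147, 0, 0, 0], [-0.045, 0.147, 0, 0, 0], [-0.045, 0.147, 0, 0, 0], [-0.045, 0.147, 0, 0, 0], [-0.045, 0.144, 0, 0, 0], [0, 0, 0, 0, 0], [0, 0, 0, 0, 0]]]'

```text
time: 2.15
position: [0.5943, 0.0426, 0.2968]
orientation: [-3.139, 0.0, 1.333]
force: [-0.8, 1.1, 0.2]
grip_width: 0.997
```

```bash
python3 - <<'E'
from h import *
import pickle
i=r.camera_info("wrist");im=r.read_camera("wrist");pickle.dump(i,open("w1.pkl","wb"));cv2.imwrite("pics/w1.png",im)
print(r.observe()["position"])
E
```

```text
[0.59367284 0.04317175 0.2974828 ]
```

View pics/w1.png

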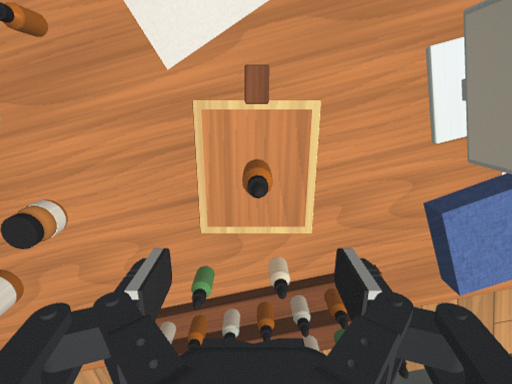

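Wrist picture: the flap shows corners (193,101), (321,101), (312,233), (202,234), the tab end at (257,66), the bottle bulb at (258,187), and the panel at the right edge.

```bash
python3 - <<'E'
from fit import *
import pickle
np.set_printoptions(suppress=True,precision=4)
ci=pickle.load(open("w1.pkl","rb"))
print("tcp px",proj("wrist",[.5937,.0432,.2975],ci),"cam",ray("wrist",(0,0),ci)[0])
C={(212,):0}
for n,uv,z in(("FR",(193,101),.1),("FL",(321,101),.1),("BL",(312,233),.1),("BR",(202,234),.1),("tabend",(257,65.5),.1),("bulb",(258.5,188),.19)):
    print(n,onz("wrist",uv,z,ci))
def P(c,l):
    k,s=np.cos(c[2]),np.sin(c[2]);l=np.array(l);return np.c_[c[0]+k*l[:,0]-s*l[:,1],c[1]+s*l[:,0]+k*l[:,1],l[:,2]]
L=[[.085,.075,.1],[.085,-.075,.1],[-.085,-.075,.1],[-.085,.075,.1],[-.123,0,.1]]
uv=np.array([(312,233),(202,234),(193,101),(321,101),(257,65.5)])
from scipy.optimize import least_squares
R=least_squares(lambda p:(proj("wrist",P(p,L),ci)-uv).ravel(),[.6,.04,-.23]);print("case wrist",R.x,R.fun)
im=cv2.imread("pics/w1.png");crop(im,180,50,150,200,4,"pics/w1c.png")
E
```

```text
tcp px [[252.1948 243.0284]] cam [0.5179 0.0619 0.4474]
FR [ 0.4991 -0.0049  0.1   ]
FL [0.5342 0.1397 0.1   ]
BL [0.698  0.1003 0.1   ]
BR [ 0.6645 -0.0439  0.1   ]
tabend [0.4798 0.0762 0.1   ]
bulb [0.5933 0.0493 0.19  ]
case wrist [ 0.5992  0.0478 -0.2339] [ 0.6732  0.7028 -0.7482  0.1503 -0.5104  0.1948  0.5514 -0.3742  0.023
 -0.2936]
```

View pics/w1c.png

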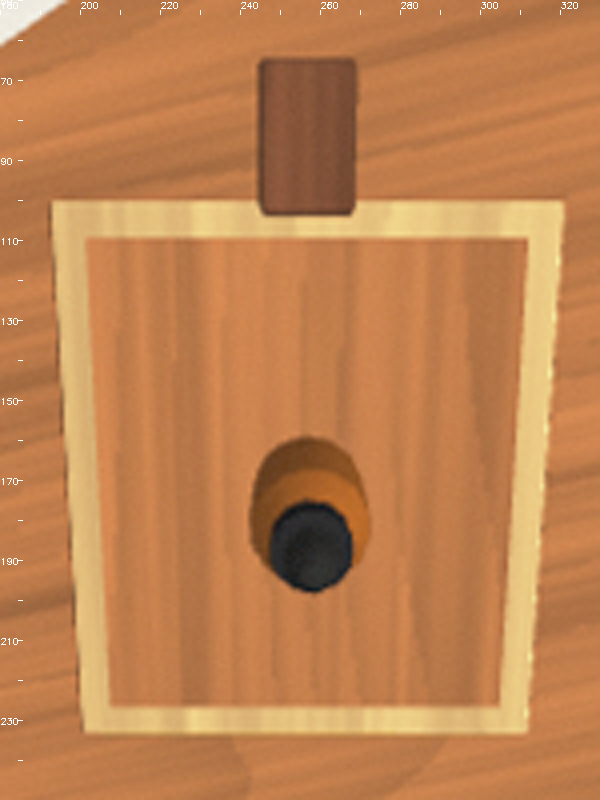

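jog_arm --plan '[[[0.016, 0, 0.15, 0, 0], [0, 0, 0.15, 0, 0], [0, 0, 0.15, 0, 0], [0, 0, 0.1, 0, 0], [0, 0, 0.052, 0, 0], [0, 0, 0, 0, 1], [0, 0, 0, 0, 1], [0, 0, 0, 0, 1], [0, 0, 0, 0, 1], [0, 0, 0, 0, 1]]]'

```text
time: 3.2
position: [0.5954, 0.0471, 0.1488]
orientation: [3.139, -0.001, 1.334]
force: [-0.3, 0.6, 3.7]
grip_width: 0.228
```

```bash
python3 go.py 0.436 -0.353 0.25;python3 - <<'E'
from h import *
crop(r.read_camera("side"),175,100,130,120,5,"pics/s2.png")
E
```

```text
t 3.2 pos [0.5954 0.0471 0.1488] yaw [ 1.7988e+02 -3.0000e-02  7.6440e+01] F [-0.3  0.6  3.7] grip 0.228
shift total [-1.705 -0.245 -0.405] norm rows 11.1
```

View pics/s2.png

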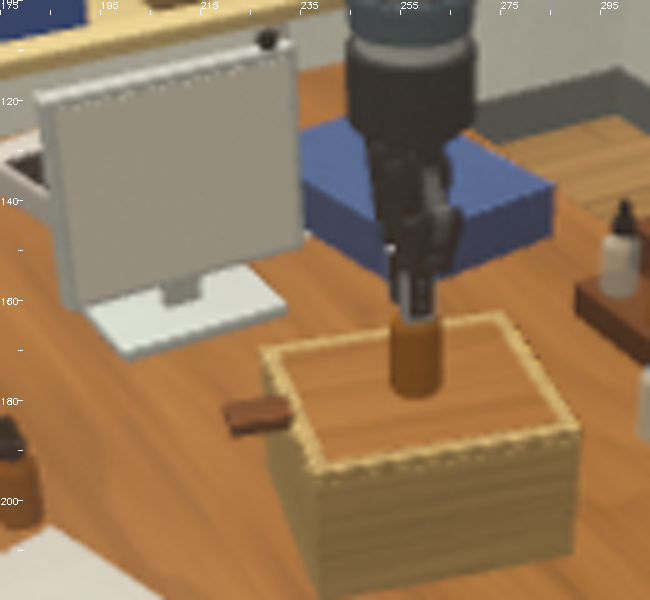

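```bash
python3 - <<'E'
from h import *
p=r.observe()["position"];print(p)
for z in(.1,.127,.145,.148,.16,.172,.192):print(z,proj("side",[p[0],p[1],z]).round(1),"top",proj("top",[p[0],p[1],z]).round(1), ((proj("side",[p[0],p[1],z])-[175,100])*5).round(0))
im=r.read_camera("wrist");cv2.imwrite("pics/w2.png",im)
s=r.observe();print(s["time"],s["grip_width"],s["force"])
E
```

```text
[0.5954125  0.04711276 0.14871737]
0.1 [[256.4 177.2]] top [[229.5 175.1]] [[407. 386.]]
0.127 [[256.4 170.1]] top [[228.9 173.4]] [[407. 350.]]
0.145 [[256.3 165.2]] top [[228.5 172.2]] [[407. 326.]]
0.148 [[256.3 164.3]] top [[228.4 172. ]] [[407. 322.]]
0.16 [[256.3 161. ]] top [[228.1 171.2]] [[407. 305.]]
0.172 [[256.3 157.6]] top [[227.8 170.4]] [[407. 288.]]
0.192 [[256.3 151.9]] top [[227.3 169. ]] [[407. 260.]]
3.3 0.22746185559543397 [-1.46302872  1.11241063  5.33884518]
```

View pics/w2.png

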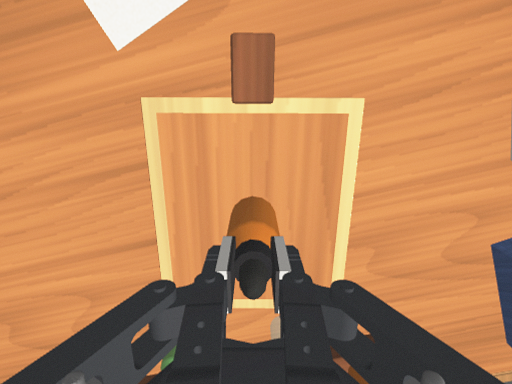

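```bash
python3 - <<'E'
from h import *
im=cv2.imread("pics/w2.png");crop(im,190,185,130,130,6,"pics/w2c.png")
E
```

```text
(no output)
```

View pics/w2c.png

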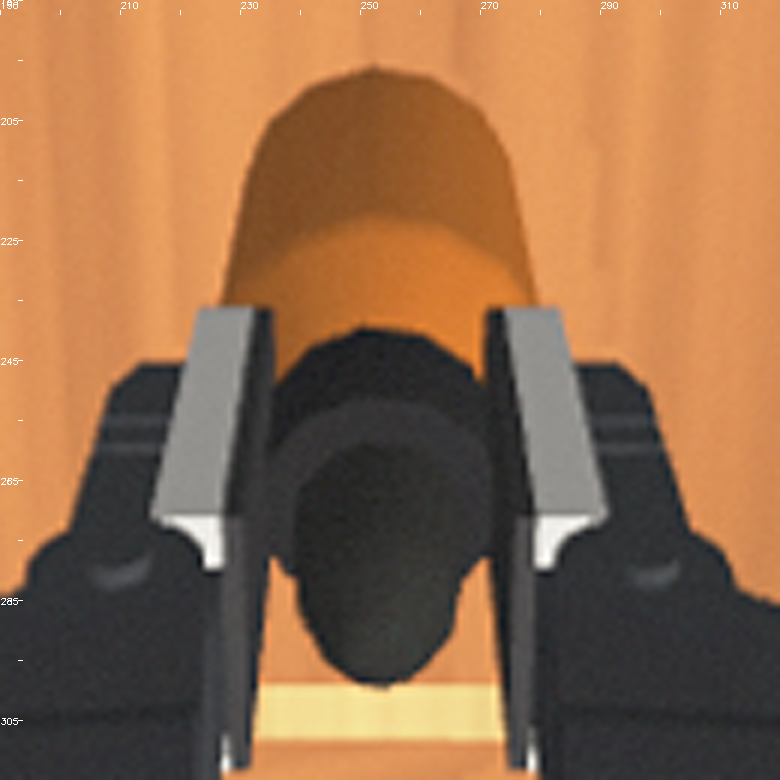

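The grip is too high: width 0.228, with the pads on the cap and bulb. The tips look about 10 mm *behind* the TCP, which doesn't match the description. I'll open, go lower in small steps and look again.

jog_arm --plan '[[[0, 0, 0, 0, 0], [0, 0, 0, 0, 0], [0, 0, 0, 0, 0], [0, 0, 0, 0, 0], [0, 0, 0.03, 0, 0], [0, 0, 0.03, 0, 0], [0, 0, 0, 0, 0], [0, 0, 0, 0, 0], [0, 0, 0, 0, 0], [0, 0, 0, 0, 0]]]'

```text
time: 4.3
position: [0.595, 0.047, 0.1327]
orientation: [3.141, -0.0, 1.334]
force: [0.0, -0.5, 0.3]
grip_width: 0.999
```

```bash
python3 - <<'E'
from h import *
s=r.observe();print(s["position"],s["grip_width"],s["force"])
a=r.read_camera("side");b=r.read_camera("wrist")
crop(a,215,100,80,100,6,"pics/s3.png");cv2.imwrite("pics/w3.png",b)
A=cv2.imread("pics/s3.png");B=cv2.resize(b,(400,300));o=np.zeros((600,A.shape[1]+400-80,3),np.uint8);o[:600,:400]=A[:,:400];o[:300,400:800]=B;cv2.imwrite("pics/sw3.png",o[:, :800])
E
```

```text
[0.59502931 0.04701838 0.13268003] 0.998882816877519 [ 0.04156578 -0.50285851  0.32099698]
```

View pics/sw3.png

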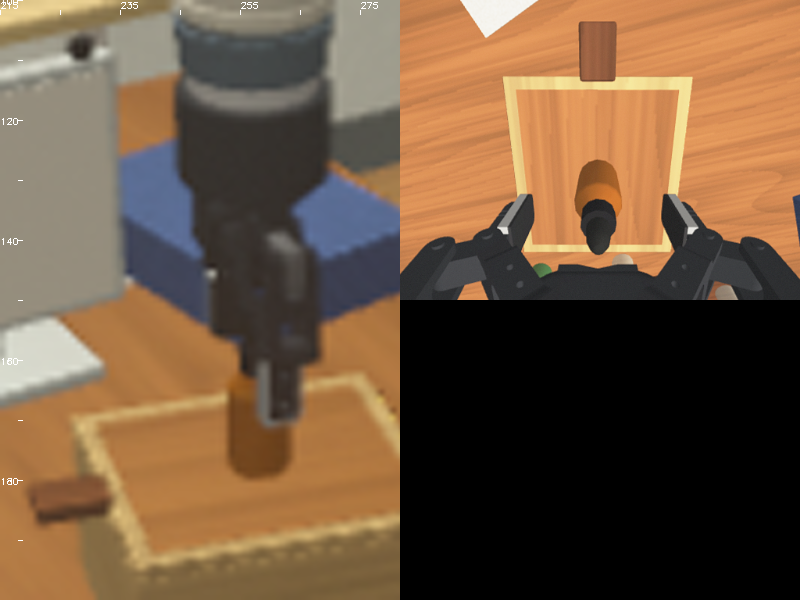

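```bash
python3 - <<'E'
from h import *
for off in(.043,.05,.057):
  for z in(.12,.13,.14,.15,.16):print(off,z,proj("side",[.595-off*.234,.047-off*.972,z]).round(1))
E
```

```text
0.043 0.12 [[260.2 179.1]]
0.043 0.13 [[260.3 176.4]]
0.043 0.14 [[260.3 173.6]]
0.043 0.15 [[260.3 170.8]]
0.043 0.16 [[260.3 168. ]]
0.05 0.12 [[260.9 180.3]]
0.05 0.13 [[260.9 177.6]]
0.05 0.14 [[261.  174.8]]
0.05 0.15 [[261. 172.]]
0.05 0.16 [[261.  169.2]]
0.057 0.12 [[261.6 181.5]]
0.057 0.13 [[261.6 178.8]]
0.057 0.14 [[261.6 176. ]]
0.057 0.15 [[261.7 173.2]]
0.057 0.16 [[261.7 170.3]]
```

The side view puts the open fingertips at z≈0.155 with the TCP at 0.133. So the tips really stand about 22 mm behind the TCP when open and about 10 mm behind when nearly shut. I'll work with this measured offset.

jog_arm --plan '[[[0, 0, 0.03, 0, 0], [0, 0, 0.029, 0, 0], [0, 0, 0, 0, 0], [0, 0, 0, 0, 1], [0, 0, 0, 0, 1], [0, 0, 0, 0, 1], [0, 0, 0, 0, 1], [0, 0, 0, 0, 1], [0, 0, 0, 0, 1], [0, 0, 0, 0, 1]]]'

```text
time: 5.4
position: [0.5951, 0.0471, 0.1183]
orientation: [3.141, -0.0, 1.334]
force: [-1.2, -1.3, 5.3]
grip_width: 0.374
```

```bash
python3 - <<'E'
from h import *
s=r.observe();print(s["position"],s["grip_width"],s["force"])
a=r.read_camera("side")
crop(a,215,100,80,100,6,"pics/s4.png")
E
python3 go.py .436 -.353 .25
```

```text
[0.59510888 0.04708114 0.11826592] 0.3739173418363695 [-1.19789299 -1.25336111  5.25434898]
t 5.45 pos [0.5951 0.0471 0.1182] yaw [ 1.7995e+02 -1.0000e-02  7.6440e+01] F [-1.2  0.4  5.3] grip 0.368
shift total [-1.705 -0.244 -0.527] norm rows 11.3
```

View pics/s4.png

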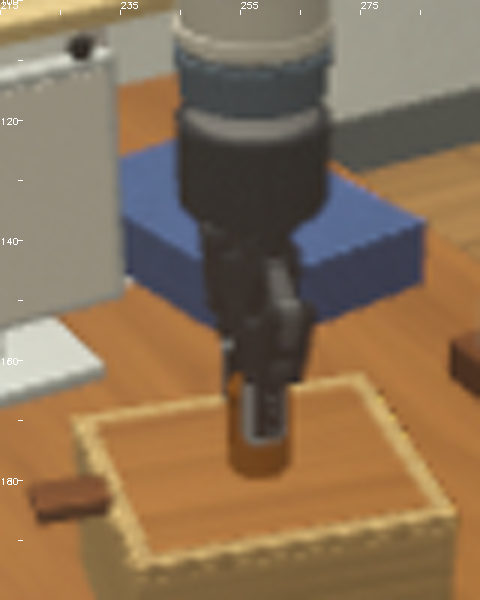

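jog_arm --plan '[[[0, 0, -0.1, 0, 1], [0, 0, -0.16, 0, 1], [0, 0, -0.16, 0, 1], [-0.12, -0.02, -0.1, 0, 1], [-0.155, -0.022, 0, 0, 1], [-0.155, -0.022, 0, 0, 1], [-0.155, -0.022, 0, 0, 1], [-0.155, -0.022, 0, 0, 1], [-0.155, -0.022, 0, 0, 1], [-0.155, -0.022, 0, 0, 1]]]'

```text
time: 6.45
position: [0.4955, -0.2006, 0.2475]
orientation: [-3.141, -0.0, 1.334]
force: [0.7, 0.1, -1.3]
grip_width: 0.371
```

jog_arm --plan '[[[-0.12, -0.022, 0, 0, 1], [-0.08, -0.022, 0, 0, 1], [0, 0, 0, 0, 1], [0, 0, 0, 0, 1], [0, 0, 0, 0, 1], [0, 0, 0, 0, 1], [0, 0, 0, 0, 1], [0, 0, 0, 0, 1], [0, 0, 0, 0, 1], [0, 0, 0, 0, 1]]]'

```text
time: 7.45
position: [0.4741, -0.2451, 0.2478]
orientation: [3.142, -0.0, 1.334]
force: [0.4, 0.4, -0.7]
grip_width: 0.37
```

```bash
python3 - <<'E'
from h import *
import pickle
s=r.observe();print(s["position"],s["grip_width"],s["force"])
pickle.dump(r.camera_info("wrist"),open("w5.pkl","wb"))
cv2.imwrite("pics/w5.png",r.read_camera("wrist"))
E
python3 go.py .436 -.353 .25
```

```text
[ 0.47406235 -0.2451407   0.24775064] 0.36985157073775893 [ 0.38978102  0.4364745  -0.73924142]
t 7.5 pos [ 0.474  -0.2452  0.2477] yaw [-180.     -0.     76.45] F [ 0.7  0.4 -0.2] grip 0.37
shift total [-0.455 -0.047 -0.009] norm rows 2.9
```

View pics/w5.png

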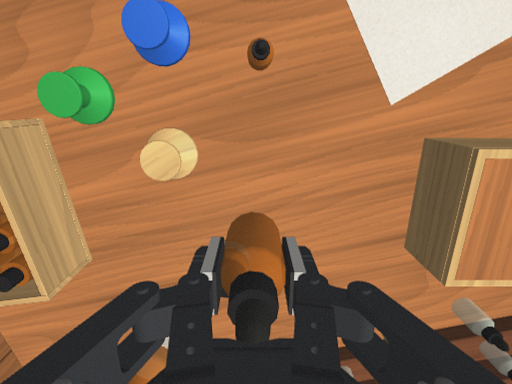

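```bash
python3 - <<'E'
from h import *
im=cv2.imread("pics/w5.png");crop(im,130,115,80,75,9,"pics/w5c.png")
E
```

```text
(no output)
```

View pics/w5c.png

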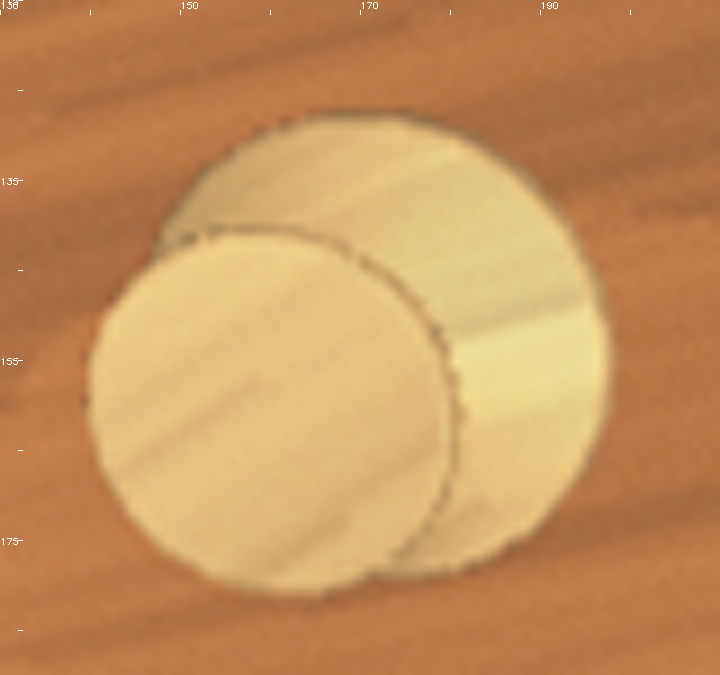

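The stand top is an ellipse centred at about (160,160.5).

```bash
python3 - <<'E'
from h import *
import pickle
ci=pickle.load(open("w5.pkl","rb"))
print(onz("wrist",(160.1,160.4),.06,ci), "diam chk",np.linalg.norm(onz("wrist",(140,160.4),.06,ci)-onz("wrist",(180.5,160.4),.06,ci)))
# expected bottle base centre px for z=TCP-.0183
p=r.observe()["position"]
th=np.linspace(0,2*np.pi,73)
rim=np.c_[p[0]+.017*np.cos(th),p[1]+.017*np.sin(th),0*th+p[2]-.0183];q=proj("wrist",rim,ci);print("base rim px x",q[:,0].min(),q[:,0].max(),"y min",q[:,1].min())
E
python3 go.py .436 -.351 .15
```

```text
[ 0.43556782 -0.3497769   0.06      ] diam chk 0.04879666467977823
base rim px x 225.3511748851212 277.53895893909475 y min 205.7208979306989
t 7.5 pos [ 0.474  -0.2452  0.2477] yaw [-180.     -0.     76.45] F [ 0.7  0.4 -0.2] grip 0.37
shift total [-0.447 -0.049  0.391] norm rows 3.7
```

```bash
python3 - <<'E'
from h import *
import pickle
c1=pickle.load(open("w1.pkl","rb"));c5=pickle.load(open("w5.pkl","rb"))
ty=np.array([.9724,-.2334,0])
print("w1 base centre",onz("wrist",(257.3,159),.1,c1)+.017*ty)
p=r.observe()["position"]
q=onz("wrist",(253,212),p[2]-.0183,c5)+.017*ty;print("w5 base rel TCP",q-p,"along ty",(q-p)@ty)
im=cv2.imread("pics/w5.png");crop(im,200,200,110,150,5,"pics/w5d.png")
a=r.read_camera("side");cv2.imwrite("pics/s5.png",a)
uv=proj("side",p)[0];print(uv)
x,y=int(uv[0]),int(uv[1]);crop(a,x-50,y-60,100,100,6,"pics/s5c.png")
print(proj("side",[[p[0],p[1],p[2]-.0183],[p[0],p[1],p[2]+.0737]]))
E
```

```text
w1 base centre [0.59944165 0.04807854 0.1       ]
w5 base rel TCP [ 4.38979777e-03 -7.40736710e-06 -1.83000000e-02] along ty 0.004270368228774533
[274.72026724 197.84842937]
[[274.49748077 204.33409669]
 [275.68020536 169.90310758]]
```

View pics/w5d.png

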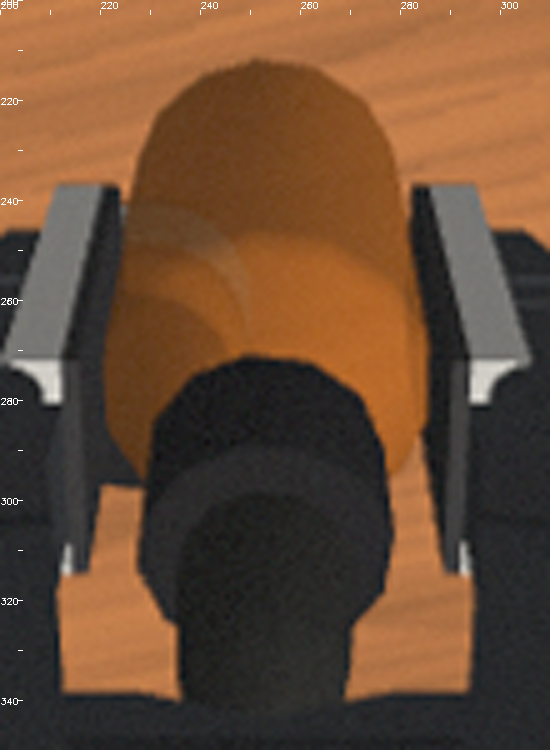

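View pics/s5c.png

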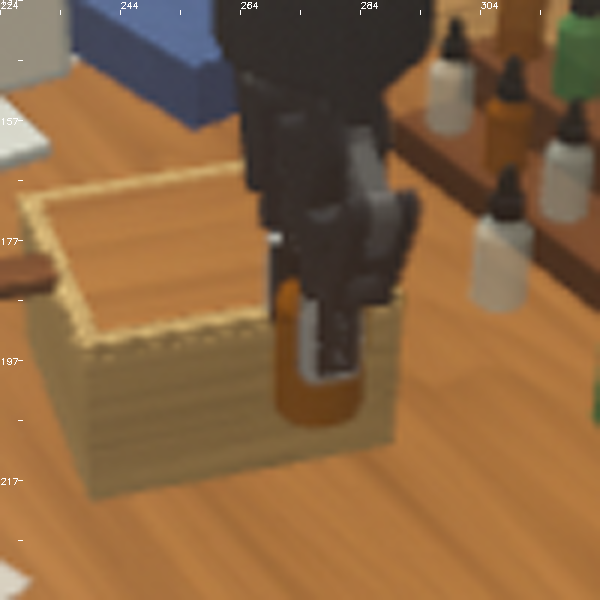

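jog_arm --plan '[[[-0.112, -0.016, 0, 0, 1], [-0.112, -0.016, 0, 0, 1], [-0.112, -0.016, 0, 0, 1], [-0.112, -0.017, 0.05, 0, 1], [0, 0, 0.14, 0, 1], [0, 0, 0.14, 0, 1], [0, 0, 0.14, 0, 1], [0, 0, 0.1, 0, 1], [0, 0, 0.06, 0, 1], [0, 0, 0, 0, 1]]]'

```text
time: 8.55
position: [0.431, -0.3494, 0.0881]
orientation: [-3.138, -0.002, 1.334]
force: [-0.0, 0.1, 0.6]
grip_width: 0.375
```

```bash
python3 go.py .432 -.350 .079; python3 - <<'E'
from h import *
a=r.read_camera("side");crop(a,240,220,90,110,5,"pics/s6.png")
b=r.read_camera("wrist");crop(b,180,150,150,150,4,"pics/w6.png")
A=cv2.imread("pics/s6.png");B=cv2.imread("pics/w6.png")
B=cv2.resize(B,(350,350));o=np.zeros((550,800,3),np.uint8);o[:,:450]=A;o[:350,450:]=B;cv2.imwrite("pics/sw6.png",o)
E
```

```text
t 8.55 pos [ 0.431  -0.3494  0.0881] yaw [-1.7981e+02 -1.3000e-01  7.6430e+01] F [-0.   0.1  0.6] grip 0.375
shift total [-0.001  0.004  0.037] norm rows 0.2
```

View pics/sw6.png

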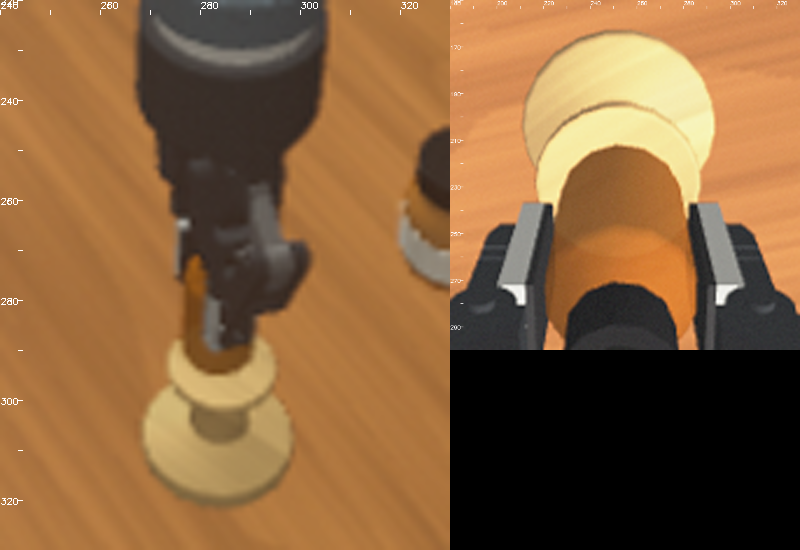

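The bottle is over the stand in both views, about 2 mm too far along tool y. I'll correct that, lower and release.

jog_arm --plan '[[[0, -0.008, 0, 0, 1], [0, 0, 0.018, 0, 1], [0, 0, 0.019, 0, 1], [0, 0, 0, 0, 1], [0, 0, 0, 0, 1], [0, 0, 0, 0, 0.55], [0, 0, 0, 0, 0.5], [0, 0, 0, 0, 0.4], [0, 0, 0, 0, 0.2], [0, 0, 0, 0, 0]]]'

```text
time: 9.65
position: [0.43, -0.3499, 0.081]
orientation: [3.141, 0.0, 1.334]
force: [-1.2, 0.6, -0.1]
grip_width: 0.915
```

jog_arm --plan '[[[0, 0, 0, 0, 0], [0, 0, -0.06, 0, 0], [0, 0, -0.1, 0, 0], [0, 0, -0.15, 0, 0], [0, 0, -0.15, 0, 0], [0, 0, -0.15, 0, 0], [0, 0, -0.1, 0, 0], [0, 0, -0.05, 0, 0], [0, 0, 0, 0, 0], [0, 0, 0, 0, 0]]]'

```text
time: 10.65
position: [0.4299, -0.3498, 0.2703]
orientation: [-3.141, -0.0, 1.334]
force: [0.3, 0.9, -0.5]
grip_width: 1.006
```

```bash
python3 go.py .432 -.350 .3; python3 - <<'E'
from h import *
a=r.read_camera("side");crop(a,240,230,90,110,5,"pics/s7.png")
b=r.read_camera("wrist");cv2.imwrite("pics/w7.png",b)
A=cv2.imread("pics/s7.png");B=cv2.resize(b[100:300,130:380],(350,280));o=np.zeros((550,800,3),np.uint8);o[:,:450]=A;o[:280,450:]=B;cv2.imwrite("pics/sw7.png",o)
E
```

```text
t 10.65 pos [ 0.4299 -0.3498  0.2703] yaw [-1.7998e+02 -2.0000e-02  7.6440e+01] F [ 0.3  0.9 -0.5] grip 1.006
shift total [ 0.001  0.008 -0.119] norm rows 0.7
```

View pics/sw7.png

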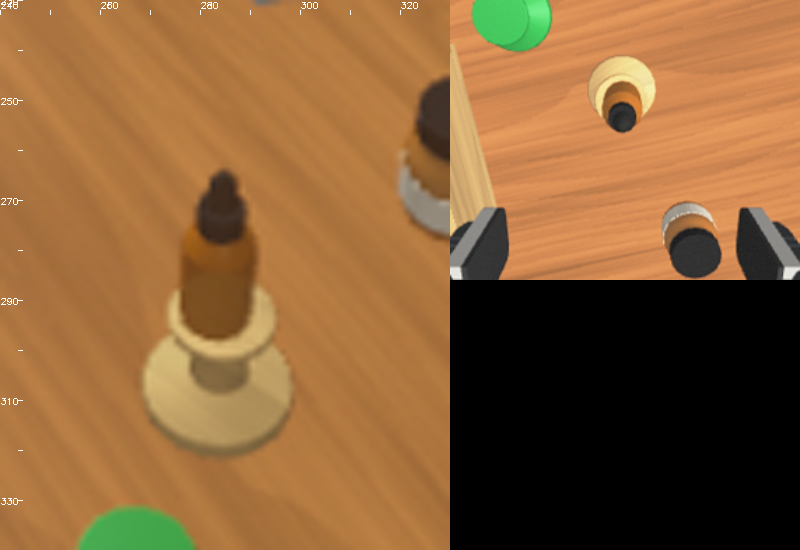

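The bottle stands upright in the middle of the stand, and the other pieces are untouched. Next, the tab.

```bash
python3 go.py .493 .0728 .20; python3 - <<'E'
import numpy as np
# arc increments in tool (y fwd, z down) units
def P(t):return np.array([-.194*np.cos(t)+.005*np.sin(t),.194*np.sin(t)+.005*np.cos(t)])
ts=np.linspace(0,1.75,26)
for a,b in zip(ts[:-1],ts[1:]):
    d=P(b)-P(a);print(round(b,2),(d[0]/.25).round(4),(-d[1]/.25).round(4))
E
```

```text
t 10.75 pos [ 0.4297 -0.3496  0.2698] yaw [-1.7991e+02 -6.0000e-02  7.6440e+01] F [-0.9  0.7 -0.2] grip 0.998
shift total [ 1.702 -0.15   0.279] norm rows 10.8
0.07 0.0033 -0.0542
0.14 0.0071 -0.0539
0.21 0.0108 -0.0532
0.28 0.0145 -0.0523
0.35 0.0182 -0.0512
0.42 0.0217 -0.0498
0.49 0.0251 -0.0482
0.56 0.0284 -0.0463
0.63 0.0316 -0.0442
0.7 0.0346 -0.0419
0.77 0.0375 -0.0393
0.84 0.0401 -0.0366
0.91 0.0426 -0.0337
0.98 0.0448 -0.0307
1.05 0.0469 -0.0275
1.12 0.0487 -0.0241
1.19 0.0502 -0.0207
1.26 0.0516 -0.0171
1.33 0.0526 -0.0134
1.4 0.0534 -0.0097
1.47 0.054 -0.006
1.54 0.0543 -0.0022
1.61 0.0543 0.0016
1.68 0.0541 0.0054
1.75 0.0535 0.0092
```

jog_arm --plan '[[[0.17, -0.015, 0.02, 0, 0], [0.17, -0.015, 0.03, 0, 0], [0.17, -0.015, 0.03, 0, 0], [0.17, -0.015, 0.03, 0, 0], [0.17, -0.015, 0.03, 0, 0], [0.17, -0.015, 0.03, 0, 0], [0.17, -0.015, 0.03, 0, 0], [0.17, -0.015, 0.03, 0, 0], [0.17, -0.015, 0.03, 0, 0], [0.17, -0.015, 0.02, 0, 0]]]'

```text
time: 11.75
position: [0.4925, 0.0739, 0.1996]
orientation: [-3.14, 0.0, 1.334]
force: [0.8, 0.4, -0.5]
grip_width: 1.001
```

```bash
python3 - <<'E'
from fit import *
import pickle
ci=r.camera_info("wrist");pickle.dump(ci,open("w8.pkl","wb"))
cv2.imwrite("pics/w8.png",r.read_camera("wrist"))
E
python3 go.py .493 .0728 .076
```

```text
t 11.8 pos [0.4926 0.0787 0.1989] yaw [-1.7983e+02 -1.1000e-01  7.6600e+01] F [-1.7  3.3 -1.5] grip 0.999
shift total [-0.023  0.007  0.492] norm rows 3.1
```

View pics/w8.png

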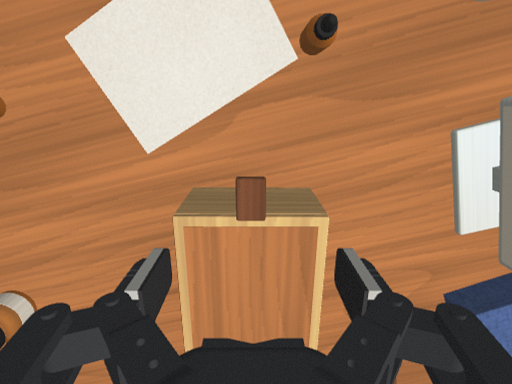

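The tab is centred between the fingers at column 251. I'll descend and grip it.

jog_arm --plan '[[[0, 0, 0, 0, 0], [0, 0, 0.15, 0, 0], [0, 0, 0.15, 0, 0], [0, 0, 0.12, 0, 0], [0, 0, 0.072, 0, 0], [0, 0, 0, 0, 1], [0, 0, 0, 0, 1], [0, 0, 0, 0, 1], [0, 0, 0, 0, 1], [0, 0, 0, 0, 1]]]'

```text
time: 12.8
position: [0.4938, 0.0714, 0.0793]
orientation: [3.139, 0.001, 1.334]
force: [-1.2, -4.4, 5.7]
grip_width: 0.31
```

```bash
python3 go.py .493 .0728 .076; python3 - <<'E'
from h import *
a=r.read_camera("side");crop(a,190,110,120,110,5,"pics/s9.png")
b=r.read_camera("wrist");crop(b,180,130,150,190,3,"pics/w9.png")
o=np.zeros((570,800,3),np.uint8);A=cv2.imread("pics/s9.png")[:,:350];o[:550,:350]=A;o[:570,350:800]=cv2.imread("pics/w9.png");cv2.imwrite("pics/sw9.png",o)
E
```

```text
t 12.8 pos [0.4938 0.0714 0.0793] yaw [1.7987e+02 5.0000e-02 7.6420e+01] F [-1.2 -4.4  5.7] grip 0.31
shift total [ 0.005 -0.004  0.013] norm rows 0.1
```

View pics/sw9.png

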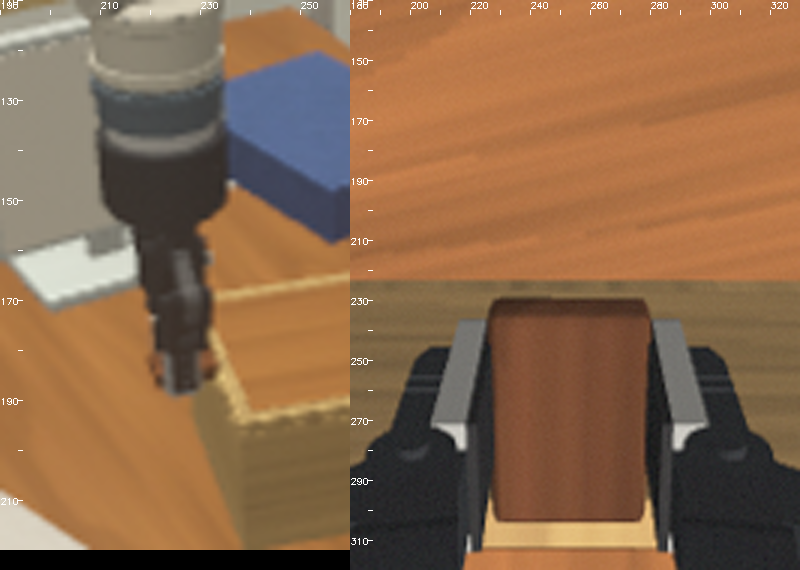

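Width 0.31 fits the 28 mm tab, and the tips sit just below it. Now the arc about the hinge.

jog_arm --plan '[[[0.003, 0, -0.001, 0, 1], [0, 0.003, -0.054, 0, 1], [0, 0.007, -0.054, 0, 1], [0, 0.011, -0.053, 0, 1], [0, 0.0145, -0.052, 0, 1], [0, 0.018, -0.051, 0, 1], [0, 0.022, -0.05, 0, 1], [0, 0.025, -0.048, 0, 1], [0, 0.028, -0.046, 0, 1], [0, 0.032, -0.044, 0, 1]]]'

```text
time: 13.9
position: [0.5335, 0.0618, 0.1915]
orientation: [3.14, 0.003, 1.333]
force: [7.7, -7.7, -13.1]
grip_width: 0.306
```

```bash
python3 go.py .493 .0728 .076; python3 - <<'E'
from h import *
a=r.read_camera("side");crop(a,190,70,120,140,4,"pics/s10.png")
E
```

```text
t 13.9 pos [0.5335 0.0618 0.1915] yaw [1.799e+02 1.500e-01 7.638e+01] F [  7.7  -7.7 -13.1] grip 0.306
shift total [ 0.005 -0.168  0.462] norm rows 3.1
```

View pics/s10.png

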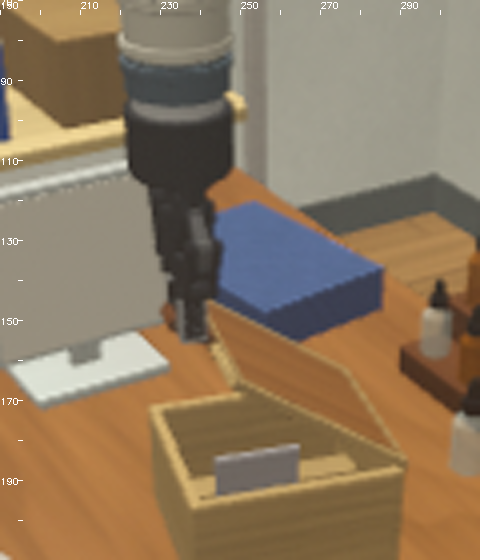

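The flap is lifting well (forces about 13 N) and the plate has come into view. I'll carry on along the arc.

jog_arm --plan '[[[0, 0.035, -0.042, 0, 1], [0, 0.0375, -0.039, 0, 1], [0, 0.04, -0.0365, 0, 1], [0, 0.0425, -0.034, 0, 1], [0, 0.045, -0.031, 0, 1], [0, 0.047, -0.0275, 0, 1], [0, 0.0485, -0.024, 0, 1], [0, 0.05, -0.021, 0, 1], [0, 0.0515, -0.017, 0, 1], [0, 0, 0, 0, 1]]]'

```text
time: 14.95
position: [0.6296, 0.0385, 0.2584]
orientation: [-3.14, 0.003, 1.333]
force: [-0.4, -6.4, -8.8]
grip_width: 0.297
```

```bash
python3 go.py .493 .0728 .076; python3 - <<'E'
from h import *
a=r.read_camera("side");crop(a,190,70,120,140,4,"pics/s11.png")
E
```

```text
t 14.95 pos [0.6296 0.0385 0.2584] yaw [-1.7992e+02  1.4000e-01  7.6400e+01] F [-0.4 -6.4 -8.8] grip 0.297
shift total [ 0.005 -0.563  0.73 ] norm rows 5.8
```

View pics/s11.png

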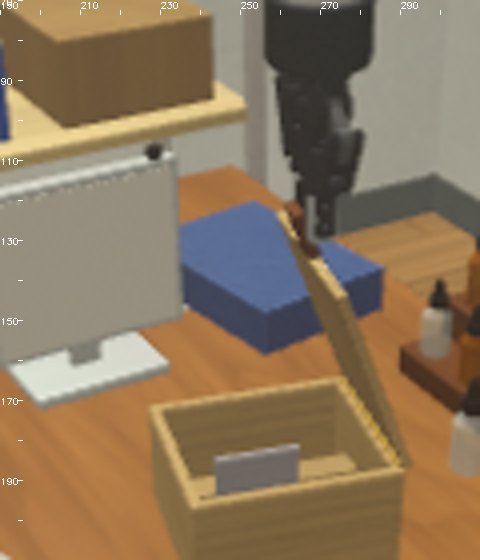

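jog_arm --plan '[[[0, 0.0525, -0.0135, 0, 1], [0, 0.0535, -0.01, 0, 1], [0, 0.054, -0.006, 0, 1], [0, 0.0545, -0.002, 0, 1], [0, 0.0545, 0.0015, 0, 1], [0, 0.054, 0.0055, 0, 1], [0, 0.053, 0.009, 0, 1], [0, 0, 0, 0, 1], [0, 0, 0, 0, 1], [0, 0, 0, 0, 1]]]'

```text
time: 16.0
position: [0.7197, 0.0183, 0.2638]
orientation: [3.141, -0.0, 1.334]
force: [0.4, -0.9, -0.6]
grip_width: 0.005
```

```bash
python3 go.py .493 .0728 .076; python3 - <<'E'
from h import *
a=r.read_camera("side");crop(a,190,70,120,140,4,"pics/s12.png")
E
```

```text
t 16.0 pos [0.7197 0.0183 0.2638] yaw [ 1.7997e+02 -1.0000e-02  7.6450e+01] F [ 0.4 -0.9 -0.6] grip 0.005
shift total [-0.001 -0.933  0.751] norm rows 7.5
```

View pics/s12.png

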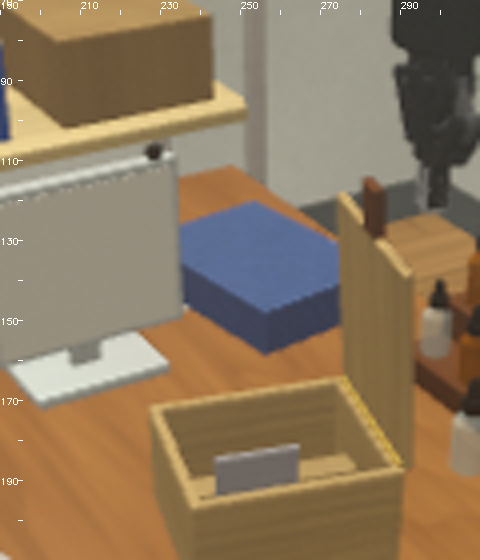

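The tab slipped out near vertical. The flap stands by itself and the gripper is now behind it. Measuring its angle.

```bash
python3 - <<'E'
from h import *
from scipy.optimize import least_squares
t=r.read_camera("top");crop(t,195,110,80,110,5,"pics/t12.png")
k,s=np.cos(-.235),np.sin(-.235)
for cx,cy in((.599,.0475),(.5985,.044)):
  def W(th,y,u=.17,v=0.0):
    x=.085-u*np.cos(th)+v*np.sin(th);z=.092+u*np.sin(th)+v*np.cos(th)
    return [cx+k*x-s*y,cy+s*x+k*y,z]
  f=lambda p:(proj("side",np.array([W(p[0],.075),W(p[0],-.075)]))-np.array([(275,118.2),(293,139.2)])).ravel()
  R=least_squares(f,[1.5]);print(R.x,R.fun)
  for th in (1.4,1.57,1.75): print(th,proj("top",np.array([W(th,.075),W(th,-.075),W(th,0,.2)])).round(1).tolist())
E
```

```text
[1.55252372] [ 0.22076448 -0.76781737 -0.47499232 -1.12530591]
1.4 [[200.3, 131.1], [263.0, 147.2], [230.3, 138.0]]
1.57 [[203.5, 119.1], [266.1, 135.2], [234.1, 123.4]]
1.75 [[207.1, 107.3], [269.2, 123.2], [238.3, 108.9]]
[1.54438503] [ 0.26954466 -0.28422337 -0.36964574 -0.52513727]
1.4 [[201.8, 131.3], [264.5, 147.4], [231.9, 138.2]]
1.57 [[205.0, 119.4], [267.6, 135.4], [235.7, 123.6]]
1.75 [[208.6, 107.5], [270.7, 123.4], [239.8, 109.2]]
```

View pics/t12.png

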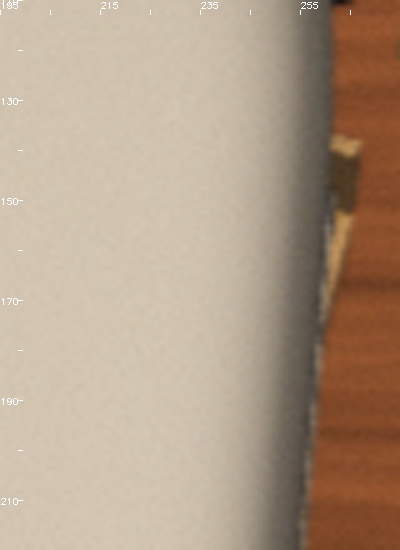

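The flap is at about 1.54 rad and free-standing. For clearance I'll push it a bit past vertical from the front: up, back over the tab, down, then forward.

jog_arm --plan '[[[0, 0, -0.16, 0, 1], [0, 0, -0.16, 0, 1], [0, -0.125, 0, 0, 1], [0, -0.126, 0, 0, 1], [0, -0.126, 0, 0, 1], [0, 0, 0.15, 0, 1], [0, 0, 0.15, 0, 1], [0, 0, 0.14, 0, 1], [0, 0, 0, 0, 1], [0, 0, 0, 0, 1]]]'

```text
time: 17.1
position: [0.6285, 0.0402, 0.2344]
orientation: [3.141, -0.0, 1.334]
force: [-0.3, 0.7, 0.2]
grip_width: 0.001
```

jog_arm --plan '[[[0, 0.06, 0, 0, 1], [0, 0.06, 0, 0, 1], [0, 0.04, 0, 0, 1], [0, 0.04, 0, 0, 1], [0, 0.04, 0, 0, 1], [0, 0.03, 0, 0, 1], [0, 0, 0, 0, 1], [0, 0, 0, 0, 1], [0, 0, 0, 0, 1], [0, 0, 0, 0, 1]]]'

```text
time: 18.1
position: [0.694, 0.0245, 0.2335]
orientation: [3.141, -0.0, 1.334]
force: [-0.3, -0.0, 0.3]
grip_width: 0.003
```

```bash
python3 go.py .57 .055 .30; python3 - <<'E'
from h import *
a=r.read_camera("side");crop(a,190,60,120,150,4,"pics/s13.png")
E
```

```text
t 18.1 pos [0.694  0.0245 0.2335] yaw [179.97  -0.    76.44] F [-0.3 -0.   0.3] grip 0.003
shift total [ 0.002 -0.511 -0.266] norm rows 3.6
```

View pics/s13.png

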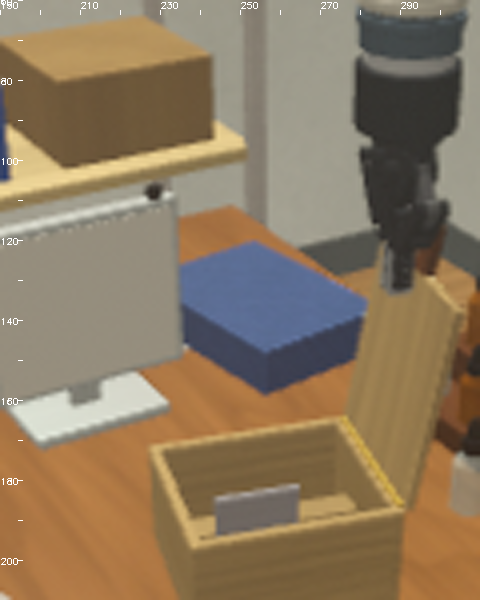

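The flap is now past vertical, and the plate's upper edge is visible in the case. Next I back off above the case, opening the gripper, and look.

jog_arm --plan '[[[0, -0.12, -0.03, 0, 1], [0, -0.15, -0.05, 0, 0], [0, -0.15, -0.05, 0, 0], [0, -0.08, 0, 0, 0], [0, 0, 0, 0, 0], [0, 0, 0, 0, 0], [0, 0, 0, 0, 0], [0, 0, 0, 0, 0], [0, 0, 0, 0, 0], [0, 0, 0, 0, 0]]]'

```text
time: 19.15
position: [0.5731, 0.0535, 0.2651]
orientation: [-3.141, 0.0, 1.334]
force: [0.5, -1.0, -0.4]
grip_width: 1.0
```

```bash
python3 - <<'E'
from h import *
import pickle
ci=r.camera_info("wrist");pickle.dump(ci,open("w14.pkl","wb"));s=r.observe();print(s["position"],np.degrees(s["orientation"]))
b=r.read_camera("wrist");cv2.imwrite("pics/w14.png",b);crop(b,150,90,200,150,4,"pics/w14c.png")
a=r.read_camera("side");crop(a,210,90,110,130,4,"pics/s14.png")
E
```

```text
[0.57306884 0.05346808 0.26510447] [-1.79957719e+02  1.04674231e-02  7.64236318e+01]
```

View pics/w14.png

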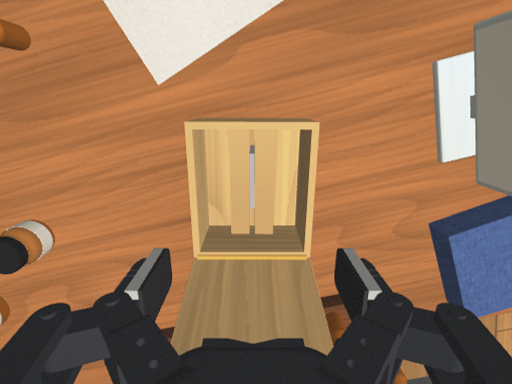

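View pics/w14c.png

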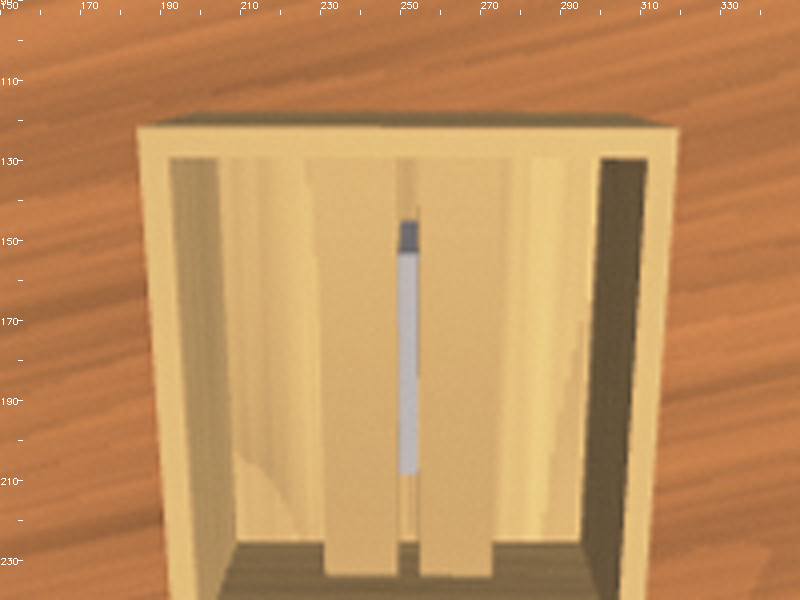

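View pics/s14.png

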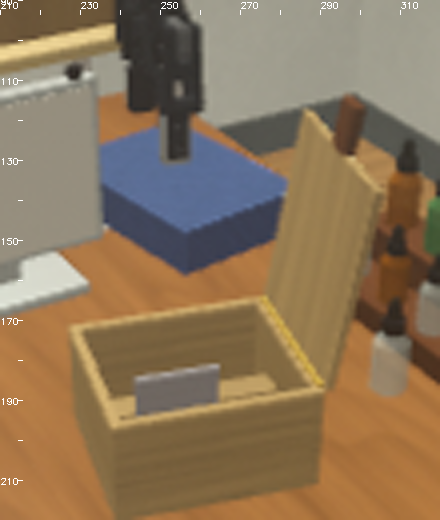

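The plate's top edge runs from (252,153) to (252,208) in the wrist picture, right in the gripper's centre column.

```bash
python3 - <<'E'
from h import *
import pickle
ci=pickle.load(open("w14.pkl","rb"))
a=onz("wrist",(251.7,153),.08,ci);b=onz("wrist",(251.9,208.2),.08,ci)
print(a,b,np.linalg.norm(a-b),"mid",(a+b)/2,"dir",np.degrees(np.arctan2(b[1]-a[1],b[0]-a[0])))
# case rim
F=[onz("wrist",(150+x/4,90+y/4),.092,ci) for x,y in((137,127),(678,127))];print("front rim",F,np.linalg.norm(F[0]-F[1]), (F[0]+F[1])/2)
E
python3 go.py .59 .05 .062
```

```text
[0.55119659 0.0584015  0.08      ] [0.61918501 0.04214239 0.08      ] 0.06990553673983045 mid [0.5851908  0.05027195 0.08      ] dir -13.44942519900869
front rim [array([ 0.49800353, -0.00541394,  0.092     ]), array([0.53316906, 0.1400117 , 0.092     ])] 0.14961695059240293 [0.5155863  0.06729888 0.092     ]
t 19.25 pos [0.5729 0.0536 0.2653] yaw [-179.97    0.     76.43] F [ 0.3  0.5 -0.5] grip 1.001
shift total [0.002 0.07  0.813] norm rows 5.1
```

jog_arm --plan '[[[0, 0.051, 0, 0, 0.6], [0, 0, 0.1, 0, 0.6], [0, 0, 0.14, 0, 0.6], [0, 0, 0.14, 0, 0.6], [0, 0, 0.14, 0, 0.6], [0, 0, 0.14, 0, 0.6], [0, 0, 0.12, 0, 0.6], [0, 0, 0.06, 0, 0.6], [0, 0, 0, 0, 0.6], [0, 0, 0, 0, 0.6]]]'

```text
time: 20.25
position: [0.5854, 0.0506, 0.056]
orientation: [3.142, -0.0, 1.334]
force: [0.7, -0.7, 0.1]
grip_width: 0.395
```

```bash
python3 go.py .5852 .0503 .043; python3 - <<'E'
from h import *
a=r.read_camera("side");crop(a,210,100,110,115,5,"pics/s15.png")
b=r.read_camera("wrist");crop(b,180,130,150,190,3,"pics/w15.png")
o=np.zeros((575,800,3),np.uint8);A=cv2.imread("pics/s15.png")[:,:350];o[:575,:350]=A;o[:570,350:800]=cv2.imread("pics/w15.png");cv2.imwrite("pics/sw15.png",o)
E
```

```text
t 20.25 pos [0.5854 0.0506 0.056 ] yaw [180.    -0.    76.44] F [ 0.7 -0.7  0.1] grip 0.395
shift total [-0.002 -0.     0.052] norm rows 0.3
```

View pics/sw15.png

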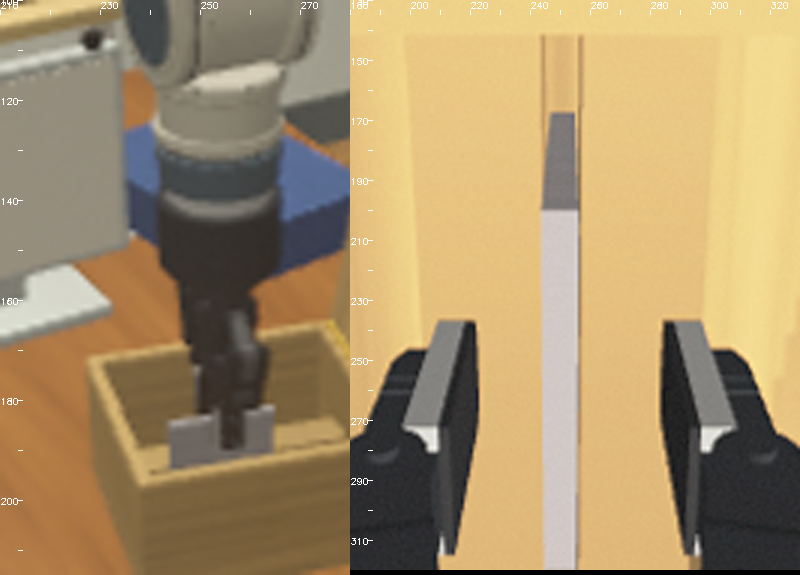

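The gripper straddles the plate. It still needs to go 13 mm lower and about 1 mm sideways, then close.

jog_arm --plan '[[[-0.005, 0, 0.026, 0, 0.6], [0, 0, 0.026, 0, 0.6], [0, 0, 0, 0, 0.6], [0, 0, 0, 0, 1], [0, 0, 0, 0, 1], [0, 0, 0, 0, 1], [0, 0, 0, 0, 1], [0, 0, 0, 0, 1], [0, 0, 0, 0, 1], [0, 0, 0, 0, 1]]]'

```text
time: 21.35
position: [0.585, 0.0494, 0.0429]
orientation: [3.141, -0.0, 1.334]
force: [0.2, -0.4, 3.5]
grip_width: 0.056
```

```bash
python3 go.py .5852 .0503 .043; python3 - <<'E'
from h import *
a=r.read_camera("side");crop(a,210,100,110,115,5,"pics/s16.png")
b=r.read_camera("wrist");crop(b,180,130,150,190,3,"pics/w16.png")
o=np.zeros((575,800,3),np.uint8);A=cv2.imread("pics/s16.png")[:,:350];o[:575,:350]=A;o[:570,350:800]=cv2.imread("pics/w16.png");cv2.imwrite("pics/sw16.png",o)
E
```

```text
t 21.35 pos [0.585  0.0494 0.0429] yaw [179.97  -0.    76.44] F [ 0.2 -0.4  3.5] grip 0.056
shift total [ 0.004 -0.    -0.001] norm rows 0.0
```

View pics/sw16.png

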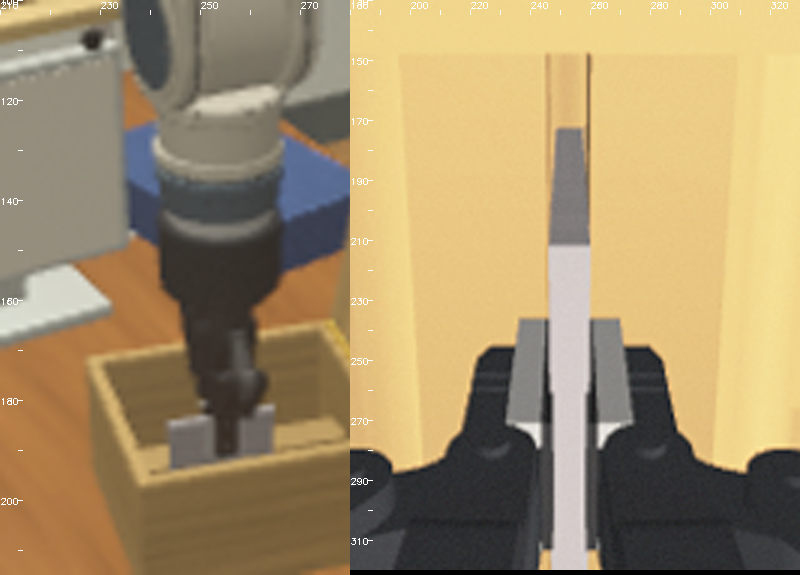

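The plate is gripped at width 0.056 and centred. I'll draw it straight up.

jog_arm --plan '[[[0, 0, -0.04, 0, 1], [0, 0, -0.08, 0, 1], [0, 0, -0.12, 0, 1], [0, 0, -0.15, 0, 1], [0, 0, -0.15, 0, 1], [0, 0, -0.15, 0, 1], [0, 0, -0.12, 0, 1], [0, 0, -0.06, 0, 1], [0, 0, 0, 0, 1], [0, 0, 0, 0, 1]]]'

```text
time: 22.45
position: [0.5845, 0.0495, 0.2596]
orientation: [-3.141, 0.0, 1.334]
force: [0.6, -0.3, -1.4]
grip_width: 0.06
```

```bash
python3 go.py .55 .17 .26; python3 - <<'E'
from h import *
import pickle
pickle.dump(r.camera_info("wrist"),open("w17.pkl","wb"))
b=r.read_camera("wrist");cv2.imwrite("pics/w17.png",b)
a=r.read_camera("side");cv2.imwrite("pics/s17.png",a)
E
```

```text
t 22.45 pos [0.5845 0.0495 0.2596] yaw [-1.7997e+02  1.0000e-02  7.6440e+01] F [ 0.6 -0.3 -1.4] grip 0.06
shift total [ 0.436 -0.247 -0.002] norm rows 3.1
```

View pics/w17.png

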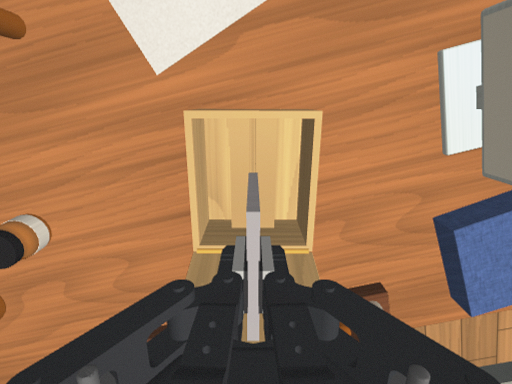

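View pics/s17.png

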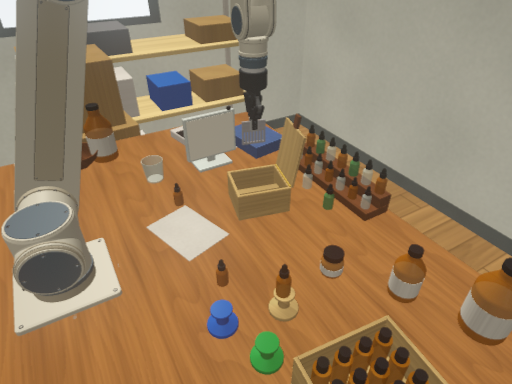

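The plate is out, the flap is open and the bottle is on its stand. Next I turn square to the panel and move to a viewpoint that measures it with the wrist camera.

jog_arm --plan '[[[0, 0, -0.14, -0.161, 1], [0, 0, -0.14, -0.161, 1], [0.1, -0.04, 0, 0, 1], [0.1, -0.04, 0, 0, 1], [0.1, -0.04, 0, 0, 1], [0.1, -0.04, 0, 0, 1], [0, 0, 0, 0, 1], [0, 0, 0, 0, 1], [0, 0, 0, 0, 1], [0, 0, 0, 0, 1]]]'

```text
time: 23.55
position: [0.5435, 0.148, 0.3296]
orientation: [-3.141, 0.0, 1.586]
force: [0.0, -0.2, -1.7]
grip_width: 0.058
```

```bash
python3 go.py .567 .26 .125; python3 - <<'E'
from h import *
import pickle
pickle.dump(r.camera_info("wrist"),open("w18.pkl","wb"))
b=r.read_camera("wrist");cv2.imwrite("pics/w18.png",b)
b=r.read_camera("top");cv2.imwrite("pics/t18.png",b)
E
```

```text
t 23.55 pos [0.5435 0.148  0.3296] yaw [-1.7996e+02  1.0000e-02  9.0870e+01] F [ 0.  -0.2 -1.7] grip 0.058
shift total [0.447 0.101 0.819] norm rows 5.9
```

View pics/w18.png

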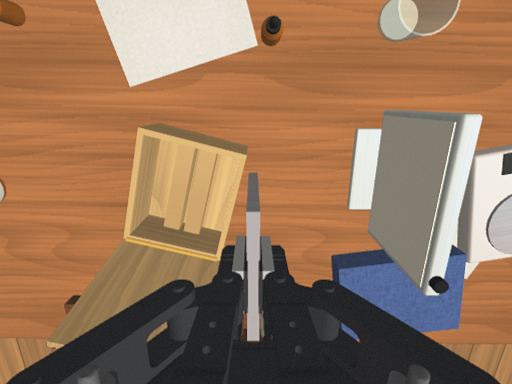

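View pics/t18.png

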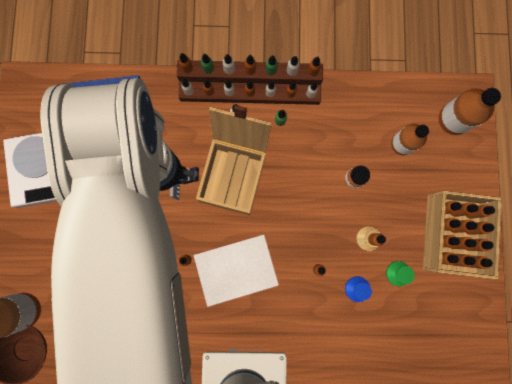

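```bash
python3 - <<'E'
from h import *
im=cv2.imread("pics/w18.png");crop(im,335,95,155,210,3,"pics/w18a.png")
crop(im,340,100,150,75,5,"pics/w18b.png");crop(im,340,190,130,110,5,"pics/w18d.png")
E
```

```text
(no output)
```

View pics/w18b.png

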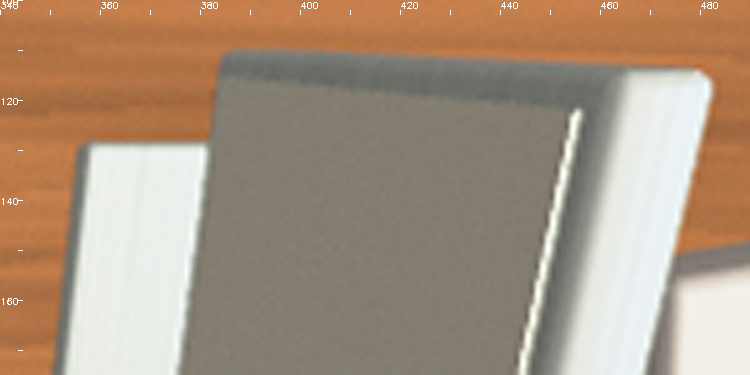

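View pics/w18d.png

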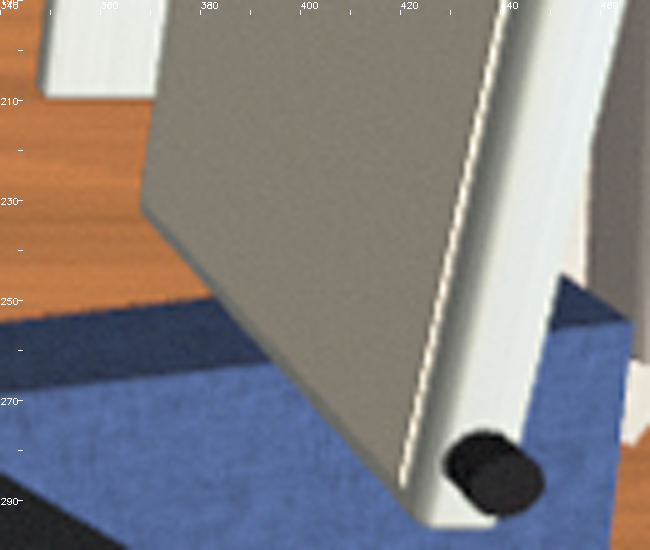

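```bash
python3 - <<'E'
from fit import *
import pickle
np.set_printoptions(suppress=True,precision=4)
ci=pickle.load(open("w18.pkl","rb"))
def L(n,a,b,z):
    A=onz("wrist",a,z,ci);B=onz("wrist",b,z,ci);d=B-A;print(n,A,B,"len",np.linalg.norm(d).round(4),"yaw",np.degrees(np.arctan2(d[1],d[0])).round(2),"mid",(A+B)/2)
L("frame bottom front",(384.4,111),(368.2,231.5),.04)
L("foot top front",(357.5,129),(349.2,209.4),.012)
L("foot bot front",(355.8,129.5),(347.8,208.5),.0)
L("top front",(462.5,115),(424.5,294),.21)
L("top back",(482,117),(440,294),.21)
a=onz("wrist",(252.5,212),.3296+.036,ci);print("plate top near edge",a, "tcp",r.observe()["position"])
E
```

```text
frame bottom front [0.4734 0.3437 0.04  ] [0.6701 0.3473 0.04  ] len 0.1968 yaw 1.03 mid [0.5718 0.3455 0.04  ]
foot top front [0.5024 0.3172 0.012 ] [0.641  0.3204 0.012 ] len 0.1387 yaw 1.33 mid [0.5717 0.3188 0.012 ]
foot bot front [0.5042 0.3189 0.    ] [0.6438 0.3221 0.    ] len 0.1397 yaw 1.34 mid [0.574  0.3205 0.    ]
top front [0.4725 0.3401 0.21  ] [0.6671 0.3445 0.21  ] len 0.1947 yaw 1.3 mid [0.5698 0.3423 0.21  ]
top back [0.474  0.3585 0.21  ] [0.6669 0.362  0.21  ] len 0.1929 yaw 1.05 mid [0.5704 0.3602 0.21  ]
plate top near edge [0.5097 0.148  0.3656] tcp [0.5435 0.1481 0.3298]
```

Panel in the wrist frame: yaw about 1.2°, bright face at y≈0.342, middle at x≈0.570. The plate-middle target is therefore (0.5717, 0.262, 0.125), which puts the TCP at about (0.571, 0.262, 0.124).

jog_arm --plan '[[[0, 0, 0, -0.007, 1], [0.1, 0.03, 0, 0, 1], [0.12, 0.03, 0, 0, 1], [0.12, 0.03, 0, 0, 1], [0.114, 0.028, 0, 0, 1], [0, 0, 0.06, 0, 1], [0, 0, 0.12, 0, 1], [0, 0, 0.12, 0, 1], [0, 0, 0.12, 0, 1], [0, 0, 0.06, 0, 1]]]'

```text
time: 24.65
position: [0.5694, 0.2624, 0.2073]
orientation: [-3.138, 0.001, 1.592]
force: [-1.1, -0.3, -0.7]
grip_width: 0.056
```

```bash
python3 go.py .571 .262 .124; python3 - <<'E'
from h import *
b=r.read_camera("side");cv2.imwrite("pics/s19.png",b);crop(b,150,60,160,140,5,"pics/s19c.png")
E
```

```text
t 24.65 pos [0.5694 0.2624 0.2073] yaw [-1.7982e+02  5.0000e-02  9.1240e+01] F [-1.1 -0.3 -0.7] grip 0.056
shift total [-0.002  0.006  0.333] norm rows 2.1
```

View pics/s19c.png

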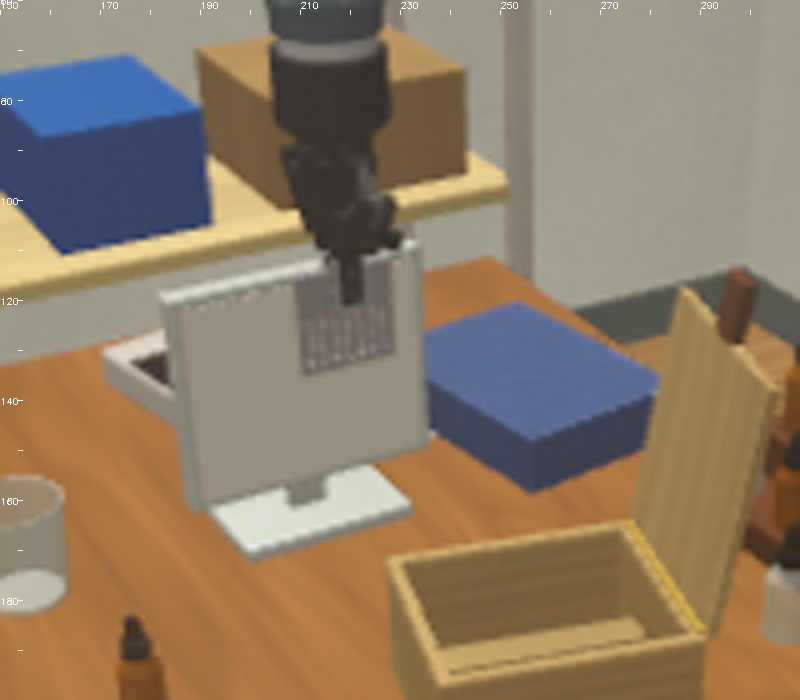

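All clear, so I lower to the final height.

jog_arm --plan '[[[-0.002, 0.005, 0.06, 0, 1], [0, 0, 0.08, 0, 1], [0, 0, 0.08, 0, 1], [0, 0, 0.07, 0, 1], [0, 0, 0.043, 0, 1], [0, 0, 0, 0, 1], [0, 0, 0, 0, 1], [0, 0, 0, 0, 1], [0, 0, 0, 0, 1], [0, 0, 0, 0, 1]]]'

```text
time: 25.7
position: [0.5717, 0.2625, 0.1275]
orientation: [3.141, -0.0, 1.592]
force: [-1.1, -0.3, -1.8]
grip_width: 0.059
```

```bash
python3 go.py .571 .262 .124; python3 - <<'E'
from h import *
import pickle
b=r.read_camera("side");cv2.imwrite("pics/s20.png",b);crop(b,170,95,90,95,6,"pics/s20c.png")
pickle.dump(r.camera_info("wrist"),open("w20.pkl","wb"))
cv2.imwrite("pics/w20.png",r.read_camera("wrist"))
k=np.radians(1.2);X=np.array([np.cos(k),np.sin(k),0])
m=np.array([.5717,.262,.125])
print(proj("side",[m+X*.035+[0,0,.036],m-X*.035+[0,0,.036],m-X*.035-[0,0,.036],m+X*.035-[0,0,.036]]).round(1).tolist())
E
```

```text
t 25.7 pos [0.5717 0.2625 0.1275] yaw [ 1.7995e+02 -2.0000e-02  9.1240e+01] F [-1.1 -0.3 -1.8] grip 0.059
shift total [-0.002 -0.003  0.014] norm rows 0.1
[[228.5, 133.3], [210.5, 137.9], [212.1, 156.2], [229.5, 151.2]]
```

View pics/s20c.png

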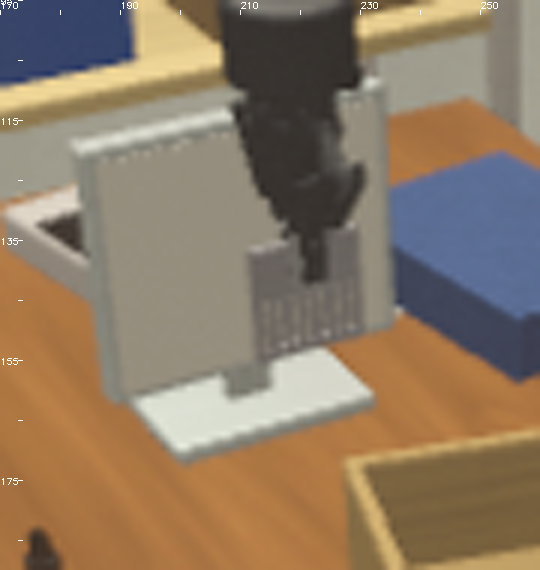

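View pics/w20.png

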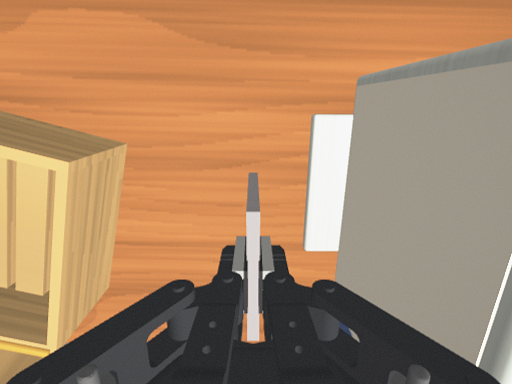

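```bash
python3 - <<'E'
from h import *
im=cv2.imread("pics/w20.png");crop(im,295,65,90,200,3,"pics/w20c.png")
E
```

```text
(no output)
```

View pics/w20c.png

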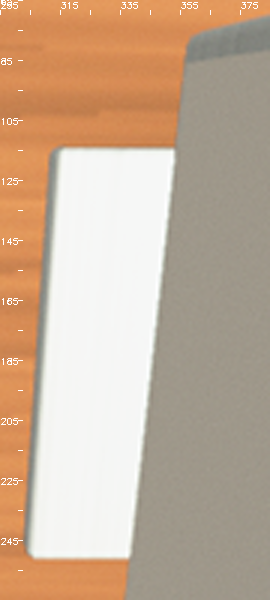

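```bash
python3 - <<'E'
from h import *
import pickle
np.set_printoptions(suppress=True,precision=4)
ci=pickle.load(open("w20.pkl","rb"))
def L(n,a,b,z):
    A=onz("wrist",a,z,ci);B=onz("wrist",b,z,ci);d=B-A;print(n,A,B,"len",np.linalg.norm(d).round(4),"yaw",np.degrees(np.arctan2(d[1],d[0])).round(2),"mid",(A+B)/2)
L("foot",(315,113.8),(305.5,250.5),.012)
L("frame bottom",(358,79),(338,251.5),.04)
L("plate top edge",(253,211),(252.5,211),.1635)
print("plate bottom front", onz("wrist",(253.2,173),.0915,ci))
E
```

```text
foot [0.5012 0.3179 0.012 ] [0.6396 0.3203 0.012 ] len 0.1384 yaw 0.99 mid [0.5704 0.3191 0.012 ]
frame bottom [0.4736 0.343  0.04  ] [0.6245 0.3448 0.04  ] len 0.1509 yaw 0.66 mid [0.5491 0.3439 0.04  ]
plate top edge [0.5372 0.2625 0.1635] [0.5372 0.2623 0.1635] len 0.0002 yaw -88.79 mid [0.5372 0.2624 0.1635]
plate bottom front [0.5378 0.2628 0.0915]
```

The wrist check puts the face at y≈0.344, the plate 81 mm from it, x within about 1 mm, and yaw within about 0.3°. The height is 3.5 mm too high, so I trim that.

jog_arm --plan '[[[0, 0, 0.014, 0, 1], [0, 0, 0, 0, 1], [0, 0, 0, 0, 1], [0, 0, 0, 0, 1], [0, 0, 0, 0, 1], [0, 0, 0, 0, 1], [0, 0, 0, 0, 1], [0, 0, 0, 0, 1], [0, 0, 0, 0, 1], [0, 0, 0, 0, 1]]]'

```text
time: 26.8
position: [0.5715, 0.2625, 0.1234]
orientation: [-3.142, -0.0, 1.592]
force: [-0.1, -0.5, -0.8]
grip_width: 0.061
```

```bash
python3 go.py .571 .262 .124; python3 - <<'E'
from h import *
cv2.imwrite("pics/s21.png",r.read_camera("side"))
print(np.abs(r.observe()["dq"]).max())
E
```

```text
t 26.8 pos [0.5715 0.2625 0.1234] yaw [-180.     -0.     91.24] F [-0.1 -0.5 -0.8] grip 0.061
shift total [-0.002 -0.002 -0.003] norm rows 0.0
0.0012017272851135362
```

View pics/s21.png

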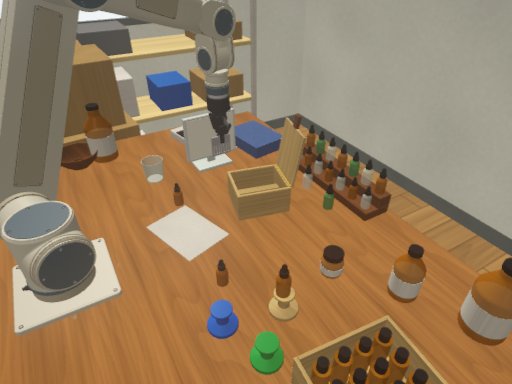

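The last side picture shows the bottle on its stand at (284,285), the flap open at (290,150), the plate before the panel at (220,143), and the bystanders in place. Handing in.

```bash
python3 -c "
from bench import r
print(r.sign_off())"
```

```text
the job is handed in; nothing more can be done
None
```

The job is done and handed in at about 27 s of the 67 s allowed. The bottle is upright on the wooden stand, the flap stands open past vertical, and the plate is held in front of the light panel.

**Last checks**
- **Plate:** its middle is about 81 mm from the panel face by the wrist camera. Height is about 0.124 m against the wanted 0.125, sideways error is within 1–2 mm, and it is square to within about 0.3°. The arm was at rest, with about 1 N at the wrist.
- **Bottle:** it sits 2–3 mm from the middle of the stand in the side view.
- **Flap:** it looks to be at about 1.7 rad, judged from the side picture only.
- **Everything else:** the other bottles, jars and stands look unmoved. Nothing came near the panel.

**What disagreed or went wrong**
- **Fingertips:** the tips turned out to stand about 10–22 mm behind the reported TCP, not 22 mm ahead of it. My first grip caught the bottle's cap, so I released and gripped again lower.
- **Tab:** it slipped out of the jaws near vertical, leaving the flap standing at about 1.54 rad. I then pushed it further open with closed fingers.
- **Cameras:** the wrist and fixed cameras differ by about 4 mm in y. By the top camera the plate's distance would be about 77 mm instead of 81.

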